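# Nip a thin-walled tube against its flange in the tacking fixture and lock the tailstock

## Robot

A 6-joint arm with a two-finger parallel gripper is mounted at the origin on the work surface; the furniture and walls round the work are solid. World frame = base frame: x ahead of the robot, y to its left, z up, the work surface at z = 0. Lengths are in mm, angles in rad, forces in N, time in s.
With the tool pointing down it reaches from about 325 to 850 mm from the base axis. Payload 15.5 kg.
Tool frame: the origin (TCP) lies on the centre line of the jaws, within the pads' length; the fingertips stand 25 mm ahead of it and the grasp point (between the pads) lies 6 mm ahead of it; z points along the fingers, y is the direction in which the jaws open and shut (so a half turn about z gives the same grasp; the last joint's range is limited). The gripper opens to 91 mm and grips with 3 to 60 N. Pads are 32 mm wide; open, the fingers measure 118 mm over their backs; the gripper's body (76 mm by 178 mm) begins 60 mm behind the grasp point.
Start: joints at [-1.2, 0.494, 1.345, -0, 1.302, -0.096], TCP at [281.271, -558.134, 238.915] pointing down, gripper open.
Joint ranges: [-2.91, 2.91], [-0.82, 2.16], [0.22, 2.67], [-1.22, 4.37], [0.12, 2.79], [-3.08, 3.08]. Speed limits (rad/s): [1.89, 1.89, 2.57, 3.01, 3.01, 3.01].

## Interface

Orientations are given as a unit quaternion [w, x, y, z].
In Python, from plant import manip gives the robot as it stands.
- The arm moves only by the tool drive_tool, never from a script. Its argument "rows" is a list of rows, each a list of 7 numbers: the turn, a rotation vector about the tool's x, y, z in rad, then the shift along the tool's x, y, z in mm, then the gripper's target within -1 to 1 (shut at 1, half-way at 0, fully open at -1). In form: [[wx, wy, wz, dx, dy, dz, hand], ...]. A call has exactly 8 rows; each row shifts and turns the commanded pose from where the row before left it, along the tool's axes as they then stand; what a row does not reach is not made up. A row lasts 1/12 s, in which the tool goes at most 41.7 mm and 7.16 degrees, less where a joint would pass 70% of its speed; a pose out of reach is approached as far as the arm can. A call is refused whole if a number of a shift passes 41.7 or a number of a turn 0.125, either way. A call with a gripper value outside its range is refused whole. The fingers move at their own pace and stop on an object; "squeeze" is the grip in N (left out, the last holds). Time passes only in rows, so rows that do not move let the fingers close, or fill a call up. It gives the time, the measured TCP pose, the force and the opening at its end, in the units of the state.
- manip.read_state(): the state, without advancing time (a new reading comes with each control period).
- manip.get_image(name): name is "scene" or "side" or "wrist"; returns the picture (420x560x3 uint8, red, green, blue); there is no depth.
- manip.camera_info(name): a dict with "K" (3x3 intrinsics, pixels), "k1" (the pictures are not rectified: a ray, as slopes to the right and down, at radius r is drawn at 1 + k1 r^2 times it, then the intrinsics apply), "position" and "orientation" of the camera in the world. Camera axes: x right, y up, looking along -z (the intrinsics and any distortion apply to the point x, -y, -z); pixel columns grow to the right and rows downward; lengths in mm; the calibration is good to about 2 mm. A picture is of the moment at which its call begins: read the wrist's pose just before it. camera_info takes no time and is no camera call; for the wrist camera it gives the pose at the moment of the call.
- manip.hand_in(): hands the job in, once; it reports no verdict.
The state is a dict: "clock": time; "joint_positions": joint angles; "qd": joint speeds; "tau": joint torques, N m; "tcp_pos": TCP position; "tcp_rot": TCP orientation; "wrist_force": force on the tool from outside, world axes, zero at the start; "wrist_torque": the same for the moment, N m; "opening": opening from 0.0 (shut) to 1.0 (fully open).
Only numpy, scipy, OpenCV 4.12 (cv2) and the standard library are available. Lean on these libraries where they do the work, as an engineer would, in place of code of your own. Each camera call takes 0.05 s, during which the arm holds its last target.

## Task

Get the thin-walled tube ready for tacking: slide the blue tailstock up so that its sprung plunger pushes the tube against the flange and the red ring on the plunger just reaches the housing, and never force the tube (a push or grip of more than 12 N marks it). Then lock the tailstock where it is: turn the upright red lever clockwise, seen from above, until its clamp bolt is snug, and fold the lever right down. Leave the tube nipped and the tools beside the fixture where they are.

Things in the scene. Friction and masses are not known exactly. Their poses are not given: they have to be found in the camera images.
- fixture: The tacking fixture, fixed to the bench: dark steel base plate 120 x 344 x 12 mm with a grey head block (112 mm wide, top at 112 mm) at its -y end, a low grey tail block (top at 46 mm) at its +y end, two steel guide bars and two V saddles. Origin: centre of the base plate's underside, on the bench. Its y axis runs along the guide bars from the flange (-y) to the tailstock (+y); its x axis points across, away from the robot; z up. Position and yaw vary.
- tube: Bright steel tube, 36 mm outside diameter, 130 mm long, 0.1 to 0.2 kg, lying loose in the two V saddles, 8 to 28 mm short of the flange. Origin: its middle, on its axis, 70 mm above the bench; its y axis is the tube's axis (+y towards the tailstock). A push of 1 to 2 N slides it along the saddles. Neither the pad nor the gripper may press on it with more than 12 N.
- flange_face (a point): Centre of the aluminium flange (68 mm diameter) screwed to the head block: the face the tube's end must butt against, 70 mm above the bench; fixture y = -145 mm.
- tube_front (a point): Centre of the tube's end that faces the flange.
- carriage (a joint): Tailstock slide on the guide bars, in m: 0 fully back, grows towards the flange, to 0.095. Starts at 0.010 to 0.030. It moves with 9 N of friction and stays where it is left. With the tube against the flange the plunger's pad just touches the tube at 0.061, the red ring just reaches the housing at 0.071, and the plunger bottoms at 0.081.
- push_face (a point): Point on the rear (+y) face of the tailstock's blue housing, on its centre line, 85 mm above the bench. The housing is 44 mm (x) by 40 mm (y); its top is at 94 mm. Below it an aluminium saddle 116 x 60 mm with its top at 44 mm sticks out 10 mm further to the rear. Pushing here along fixture -y runs the tailstock up.
- plunger (a joint): Spring plunger on the front of the housing, in m: 0 fully out, grows as it is pressed in, stop at 0.020; 0.4 N per mm, so 4 N at 0.010, where the red ring on its stem just reaches the steel bush on the housing's front face (fully out, it stands 10 mm clear of the bush; the ring is 3 mm wide).
- pad: The plunger's black pad, 30 mm across and 10 mm thick, which meets the tube's end; moves with the plunger. Origin: centre of the stem's root on the housing's front face when the plunger is fully out; the pad's face is 34 mm ahead of it (fixture -y).
- bolt (a joint): Clamp bolt, upright, standing 40 mm to the robot's side (fixture x = -40 mm) of the tailstock's centre line. Angle in rad: grows clockwise seen from above (tightening); 2.2 is snug, a firm stop. Starts 0.8 to 1.3 rad short of it. Thread friction 0.08 N m. When snug the lever's flat broad faces look along the fixture's x axis.
- lever (a joint): Red cam lever on the clamp bolt's head, in rad: 0 stands upright, in line with the bolt, so that the bolt can be turned by it; 1.5 is folded right down, lying level. It moves with 0.12 N m of friction and a little more as the cam bites, and stays where it is left; folded, it clamps the tailstock to its guide bar. With the bolt snug it folds towards fixture -x, over the edge of the tailstock; at any other bolt angle its fold direction is turned about the bolt with it.
- lever_pivot (a point): Pivot of the lever, on the bolt's axis, 65 mm above the bench. Its frame turns with bolt and lever: z from the pivot to the lever's tip, y along the pivot pin, -x the way it folds.
- lever_tip (a point): End of the lever, 78 mm from the pivot (143 mm above the bench when upright). From 22 to 78 mm from the pivot the lever is 19 mm wide (along the pin) and 9 mm thick.
- mandrel_a: Bystander: steel plug with T pin, 38 mm diameter, 70 mm high, standing beyond the fixture. Origin at the centre of its foot.
- mandrel_b: Bystander: a second such plug beside the first.
- marker: Bystander: white paint marker with a red cap, 126 mm long, 18 mm thick, lying on the robot's side of the fixture. Origin under its middle.
Not all that is in view belongs to the job. Several things have the shape of the tube; the one meant has the colours described above.

How it is judged:
By the outcome, as a careful person would: the job done as asked, in the order asked, and still so for the second after the job is handed in, with the robot touching nothing.
It also fails if it takes over 64 s, if anything falls off the work surface, if the arm or the gripper's body presses on something with over 40 N, if the wrist force passes 120 N, or if a joint passes its speed limit or range.

## Working session

There is one attempt and no reset: what is moved stays moved. The work goes in short steps, Python scripts to look and compute and a tool call to move; the robot and the scene stay as the last step left them, time stands still between calls to the robot, and variables do not carry over. Pictures are saved under pics/ and viewed, and the job is handed in when it is done.

Besides the shell and the picture viewer there is one more tool, called after "Request:" in YAML: its name, and indented under it one key for each argument. drive_tool: Moves the arm, as the interface text tells. Its arguments: {"type":"object","properties":{"rows":{"type":"array"},"squeeze":{"type":"number"}},"required":["rows"]}

```bash
ls; mkdir -p pics
python3 - <<'E'
from plant import manip
import cv2
s=manip.read_state(); print(s)
for n in ("scene","side","wrist"):
    c=manip.camera_info(n); print(n,c)
    im=manip.get_image(n); cv2.imwrite(f"pics/{n}0.png",im[:,:,::-1])
E
```

```text
pics
{'clock': 0.0, 'joint_positions': array([-1.19951390e+00,  4.94198522e-01,  1.34612469e+00, -2.55729238e-05,
        1.30249027e+00, -9.54954568e-02]), 'qd': array([ 5.63025821e-04,  1.96245973e-04, -2.74043870e-05,  9.95851701e-04,
        3.07657171e-04,  6.40033331e-04]), 'tau': array([-1.93633008e-03, -8.78828645e+01, -3.81849432e+01,  7.06484844e-02,
        5.33896079e-02, -1.16124393e-04]), 'tcp_pos': array([ 281.12941269, -557.81730426,  238.33088731]), 'tcp_rot': array([-6.02929443e-04,  9.72887235e-01,  2.31279170e-01, -9.61160801e-05]), 'wrist_force': array([0.36108264, 0.64507297, 0.21876189]), 'wrist_torque': array([-0.01440015, -0.03579265, -0.01933912]), 'opening': 0.9989851700865675}
scene {'K': array([[498.7847892 ,   0.        , 274.87891287],
       [  0.        , 498.7847892 , 216.28441815],
       [  0.        ,   0.        ,   1.        ]]), 'k1': -0.09328515134869238, 'position': array([  111.24162956, -1172.31070132,   459.55071549]), 'orientation': array([ 0.81286633,  0.51683948, -0.13653344, -0.23126586])}
side {'K': array([[404.60284592,   0.        , 277.12401451],
       [  0.        , 404.60284592, 216.17341292],
       [  0.        ,   0.        ,   1.        ]]), 'k1': -0.04553890956224205, 'position': array([  314.28890435, -1255.486015  ,   422.48215019]), 'orientation': array([ 0.81867202,  0.55505577, -0.07104737, -0.12900188])}
wrist {'K': array([[361.39371229,   0.        , 275.60129498],
       [  0.        , 361.39371229, 215.08703109],
       [  0.        ,   0.        ,   1.        ]]), 'k1': -0.07072409603764736, 'position': array([ 357.89054179, -520.93586695,  386.36498762]), 'orientation': array([ 0.84162178, -0.1273539 ,  0.07937246, -0.51880033])}
```

View pics/scene0.png

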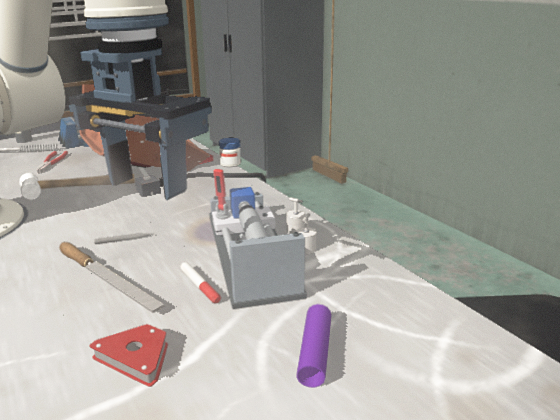

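View pics/side0.png

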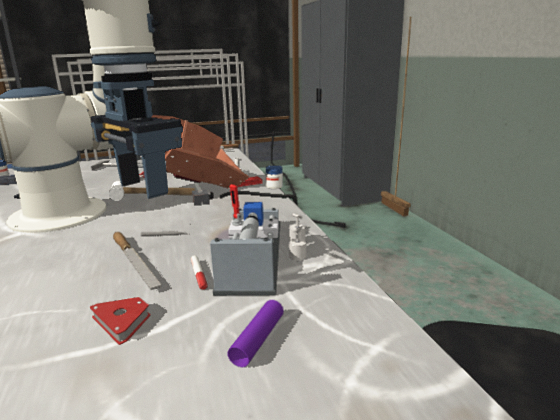

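View pics/wrist0.png

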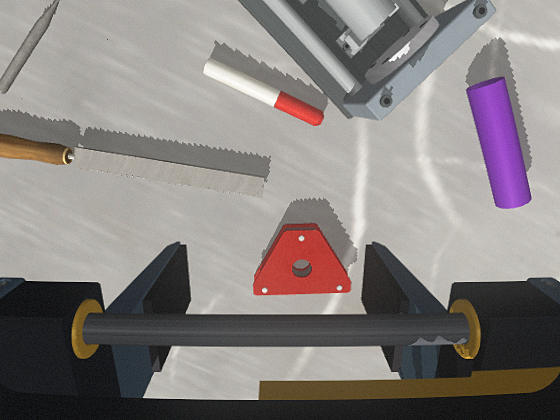

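```bash
cat > h.py <<'E'
import numpy as np, cv2
from scipy.spatial.transform import Rotation as R
from scipy.optimize import least_squares
from plant import manip
def rot(q): return R.from_quat([q[1],q[2],q[3],q[0]])
def project(c,P):
    P=np.atleast_2d(P); p=rot(c["orientation"]).inv().apply(P-c["position"])
    x=p[:,0]/-p[:,2]; y=-p[:,1]/-p[:,2]; f=1+c["k1"]*(x*x+y*y)
    K=c["K"]; return np.c_[K[0,0]*x*f+K[0,2],K[1,1]*y*f+K[1,2]]
def ray(c,uv):
    K=c["K"]; u=cv2.undistortPoints(np.array([[uv]],float),K,np.array([c["k1"],0,0,0,0.]),).ravel()
    # refine
    for _ in range(3):
        pass
    d=rot(c["orientation"]).apply([u[0],-u[1],-1]); return c["position"],d/np.linalg.norm(d)
def atz(c,uv,z):
    o,d=ray(c,uv); return o+d*(z-o[2])/d[2]
def snap(n,name,scale=1,crop=None):
    c=manip.camera_info(n); im=manip.get_image(n)[:,:,::-1].copy()
    cv2.imwrite(f"pics/{name}_raw.png",im)
    import pickle; pickle.dump(c,open(f"pics/{name}.pkl","wb"))
    return c,im
def load(name):
    import pickle
    return pickle.load(open(f"pics/{name}.pkl","rb")),cv2.imread(f"pics/{name}_raw.png")
def crop(im,x0,y0,w,h,name):
    s=min(800/w,600/h); cv2.imwrite(f"pics/{name}.png",cv2.resize(im[y0:y0+h,x0:x0+w],None,fx=s,fy=s,interpolation=cv2.INTER_CUBIC)); print(name,"scale",s)
def fw(F,P):  # F=(x,y,yaw) fixture->world
    P=np.atleast_2d(P); return R.from_euler('z',F[2]).apply(P)+[F[0],F[1],0]
E
python3 - <<'E'
from h import *
c=manip.camera_info("scene"); im=cv2.imread("pics/scene0.png")
crop(im,190,150,160,160*3//4,"s_crop0") 
crop(im,200,160,130,150,"s_crop1") 
for uv in [(235,303),(304,297)]: print(atz(c,uv,0))
for uv in [(214,172),(220,170)]: print(atz(c,uv,143))
c=manip.camera_info("wrist")
for uv in [(345,118),(372,122),(560,1)]: print(atz(c,uv,0), atz(c,uv,112))
E
```

```text
s_crop0 scale 5.0
s_crop1 scale 4.0
[ 387.42512951 -578.13610348    0.        ]
[ 488.58065641 -622.99488792    0.        ]
[ 456.37622397 -374.29197143  143.        ]
[ 470.22569918 -370.79886874  143.        ]
[ 377.38659327 -591.44555216    0.        ] [ 371.73911566 -571.01768138  112.        ]
[ 386.80903495 -618.7286506     0.        ] [ 378.43071033 -590.39349101  112.        ]
[ 583.238188   -730.02627648    0.        ] [ 517.93003751 -669.43442605  112.        ]
```

View pics/s_crop1.png

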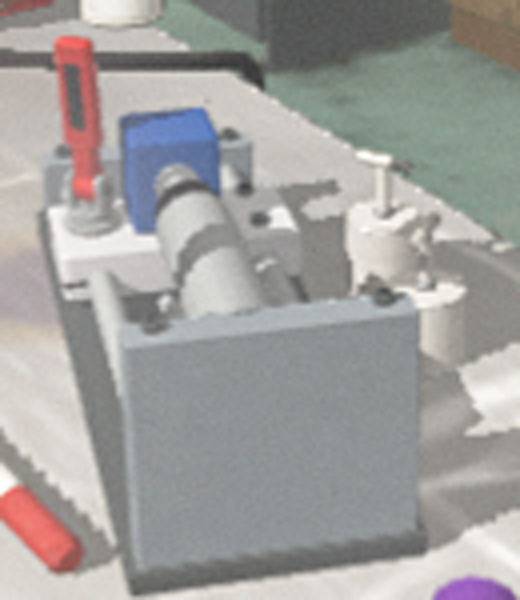

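Run:
```python
from h import *
s=manip.read_state(); c=manip.camera_info("wrist")
Rt=rot(s["tcp_rot"]); print("cam in tool",Rt.inv().apply(c["position"]-s["tcp_pos"]))
Rc=Rt.inv()*rot(c["orientation"]); print(Rc.as_matrix().round(3))
```

```text
cam in tool [  85.15647186    1.42011774 -147.9643198 ]
[[-0.001  0.955  0.297]
 [ 1.     0.001  0.001]
 [ 0.     0.297 -0.955]]
```

Request:
drive_tool:
  rows:
    - [0,0,0,30,-8,0,-1]
    - [0,0,0,40,-10,0,-1]
    - [0,0,0,40,-10,0,-1]
    - [0,0,0,40,-10,0,-1]
    - [0,0,0,40,-10,0,-1]
    - [0,0,0,40,-10,0,-1]
    - [0,0,0,40,-10,0,-1]
    - [0,0,0.05,40,-10,0,-1]

```text
clock: 0.82
tcp_pos: [524.2, -347.3, 238.8]
tcp_rot: [-0.0, 0.978, 0.207, -0.0]
wrist_force: [0.7, -0.7, -0.2]
opening: 0.999
```

Request:
drive_tool:
  rows:
    - [0,0,0.11,30,-10,0,1]
    - [0,0,0.12,20,-5,0,1]
    - [0,0,0.12,0,0,0,1]
    - [0,0,0.12,0,0,0,1]
    - [0,0,0.12,0,0,0,1]
    - [0,0,0.12,0,0,0,1]
    - [0,0,0.12,0,0,0,1]
    - [0,0,0.12,0,0,0,1]

```text
clock: 1.48
tcp_pos: [563.8, -316.8, 238.6]
tcp_rot: [-0.0, 0.964, -0.266, -0.0]
wrist_force: [0.2, 0.1, -0.7]
opening: 0.45
```

Request:
drive_tool:
  rows:
    - [0,0,0.12,0,0,0,1]
    - [0,0,0.12,0,0,0,1]
    - [0,0,0.12,0,0,0,1]
    - [0,0,0.12,0,0,0,1]
    - [0,0,0.12,0,0,0,1]
    - [0,0,0.12,0,0,0,1]
    - [0,0,0.12,0,0,0,1]
    - [0,0,0.12,0,0,0,1]

```text
clock: 2.15
tcp_pos: [563.8, -316.8, 238.6]
tcp_rot: [0.0, 0.732, -0.681, -0.0]
wrist_force: [0.0, -0.6, 0.7]
opening: 0.003
```

Run:
```python
from h import *
s=manip.read_state(); print(s["clock"],s["tcp_pos"],s["joint_positions"].round(3),rot(s["tcp_rot"]).as_matrix().round(3),s["wrist_force"])
c,im=snap("wrist","w1"); c,im=snap("scene","s1")
```

```text
2.15 [ 563.82096073 -316.76827635  238.6356643 ] [-0.604  0.525  1.288  0.     1.329  2.466] [[ 0.072 -0.997 -0.   ]
 [-0.997 -0.072  0.   ]
 [-0.     0.    -1.   ]] [ 0.01972971 -0.58760703  0.68653218]
```

View pics/w1_raw.png

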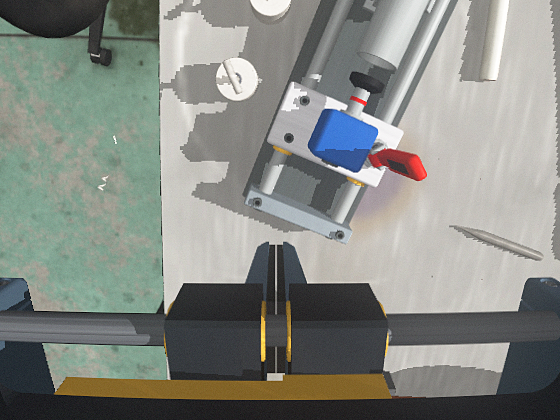

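Run:
```python
from h import *
c,im=load("w1"); crop(im,230,60,210,190,"w1_crop")
```

```text
w1_crop scale 3.1578947368421053
```

View pics/w1_crop.png

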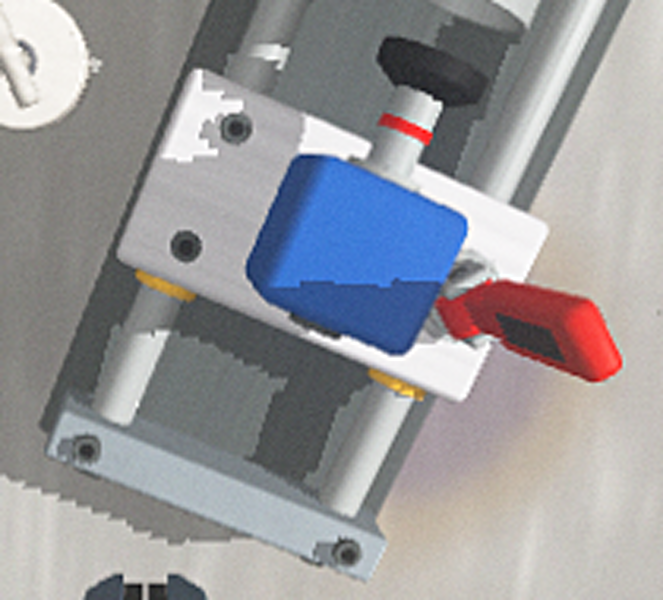

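Run:
```python
from h import *
c,im=load("w1")
S=210*3.1578947/210
def px(p): return (p[0]/3.15789+230,p[1]/3.15789+60)
sad=[(197,68),(550,222),(465,402),(118,262)]
W=[atz(c,px(p),44) for p in sad]
for w in W: print(w.round(1))
d=lambda a,b:np.linalg.norm(W[a]-W[b])
print("front",d(0,1),"right",d(1,2),"rear",d(2,3),"left",d(3,0))
# x axis: from left(+x side) or right? robot side = lever side = right in picture -> -x
for a,b in((1,0),(2,3)): v=W[b]-W[a]; print("yaw x",np.degrees(np.arctan2(v[1],v[0])))
for a,b in((0,3),(1,2)): v=W[b]-W[a]; print("yaw y-90",np.degrees(np.arctan2(v[1],v[0]))-90)
t=[(47,455),(370,582),(385,533),(68,400)]
T=[atz(c,px(p),46) for p in t]
for w in T: print(w.round(1))
v=T[0]-T[1];print(np.linalg.norm(v),np.degrees(np.arctan2(v[1],v[0])))
v=T[3]-T[2];print(np.linalg.norm(v),np.degrees(np.arctan2(v[1],v[0])))
hb=[(300,155),(466,218),(405,355),(250,268)] # housing top corners z94
H=[atz(c,px(p),94) for p in hb]
for w in H: print(w.round(1))
c0=manip.camera_info("scene")
print(atz(c0,(233.7,305.5),0),atz(c0,(200+427/4,160+550/4),0))
```

```text
[ 557.2 -422.1   44. ]
[ 449.1 -387.1   44. ]
[ 466.5 -331.    44. ]
[ 576.1 -365.7   44. ]
front 113.61717325009428 right 58.79566999274879 rear 114.99547560682937 left 59.41795484859616
yaw x -17.9147026540747
yaw x -17.60384547524502
yaw y-90 -18.51322007634532
yaw y-90 -17.178031155605026
[ 594.2 -305.4   46. ]
[ 488.7 -270.4   46. ]
[ 486.1 -287.3   46. ]
[ 588.6 -323.3   46. ]
111.16688913393571 -18.36702870939701
108.61347181610131 -19.33248561841156
[ 532.1 -400.6   94. ]
[ 488.5 -388.6   94. ]
[ 499.4 -352.6   94. ]
[ 541.8 -371.9   94. ]
[ 3.82615695e+02 -5.83062574e+02  5.68434189e-14] [ 491.49676507 -626.53339787    0.        ]
```

```bash
cat > fit1.py <<'E'
from h import *
c,im=load("w1"); cs=manip.camera_info("scene")
def px(p): return (p[0]/3.15789+230,p[1]/3.15789+60)
def model(q):
    F=q[:3]*np.array([1,1,1]); k=q[3]
    return [(c,fw(F,[[58,70-k,44],[-58,70-k,44],[-58,130-k,44],[58,130-k,44]]),[px(p) for p in[(197,68),(550,222),(465,402),(118,262)]],1),
     (c,fw(F,[[22,80-k,94],[-22,80-k,94],[-22,120-k,94],[22,120-k,94]]),[px(p) for p in[(300,150),(472,215),(408,358),(245,268)]],0.5),
     (cs,fw(F,[[-60,-172,0],[60,-172,0],[-56,-172,112],[56,-172,112]]),[(233,308.5),(306,298),(231,246.5),(304,235.5)],0.5)]
def res(q):
    r=[]
    for cc,P,uv,w in model(q): r.append(((project(cc,P)-np.array(uv))*w).ravel())
    return np.concatenate(r)
if __name__=="__main__":
    s=least_squares(res,[510,-443,-0.33,20],x_scale=[10,10,.1,10],loss="soft_l1")
    print(s.x,np.degrees(s.x[2])); print(res(s.x).round(1).reshape(-1,2))
E
python3 fit1.py
```

```text
[ 4.89831893e+02 -4.45021973e+02 -3.20260264e-01  2.80323714e+01] -18.34956146736431
[[-0.9 -1.7]
 [ 1.1  0.3]
 [-0.6  0.9]
 [-0.9 -0.9]
 [ 3.3 -0.3]
 [ 1.1  0.5]
 [ 0.2  0.7]
 [ 1.7  4.6]
 [ 0.2 -0.1]
 [ 0.8 -0.3]
 [ 0.4 -0.8]
 [ 0.9  0.1]]
```

Run:
```python
from h import *
c,im=load("s1"); crop(im,200,150,140,165,"s1_crop")
```

```text
s1_crop scale 3.6363636363636362
```

View pics/s1_crop.png

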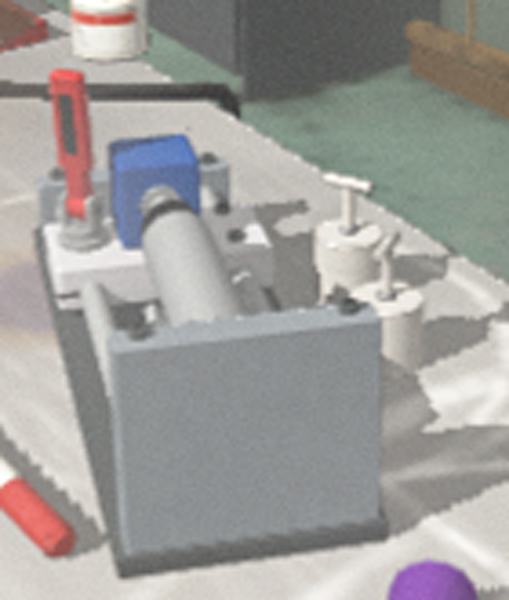

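Request:
drive_tool:
  rows:
    - [0,0,0.098,0,0,0,1]
    - [0,0,0.098,0,0,0,1]
    - [0,0,0.098,0,0,0,1]
    - [0,0,0.098,0,0,0,1]
    - [0,0,0,12,15,20,1]
    - [0,0,0,13,15,30,1]
    - [0,0,0,0,0,10,1]
    - [0,0,0,0,0,0,1]

```text
clock: 2.92
tcp_pos: [525.8, -330.7, 176.3]
tcp_rot: [-0.001, -0.589, 0.808, 0.002]
wrist_force: [-0.8, 0.6, -0.1]
opening: 0.005
```

```bash
cat >> h.py <<'E'
F0=np.array([489.83,-445.02,-0.32026])
def tf(F=F0):
    s=manip.read_state(); p=R.from_euler('z',-F[2]).apply(s["tcp_pos"]-[F[0],F[1],0]); m=rot(s["tcp_rot"]).as_matrix()
    w=R.from_euler('z',-F[2]).apply(s["wrist_force"])
    print("t",round(s["clock"],2),"tcp fix",p.round(2),"yaw",round(np.degrees(np.arctan2(m[1,0],m[0,0])),2),"Ffix",w.round(2),"tau",s["wrist_torque"].round(2),"q6",s["joint_positions"][5].round(3),"open",round(s["opening"],3)); return s,p
E
python3 - <<'E'
from h import *
tf()
c,im=snap("wrist","w2")
E
```

```text
t 2.92 tcp fix [ -1.81 119.81 176.28] yaw -107.85 Ffix [-0.92  0.34 -0.05] tau [ 0.18 -0.    0.05] q6 2.796 open 0.005
```

View pics/w2_raw.png

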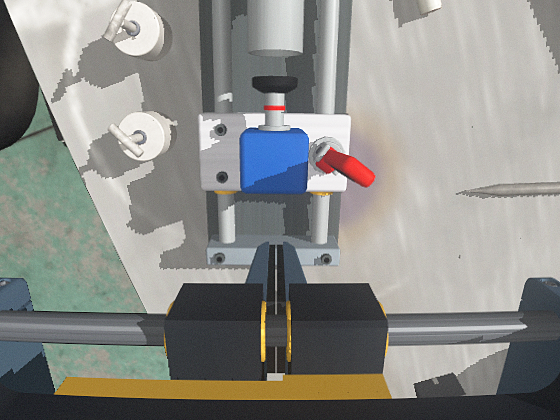

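Run:
```python
from h import *
c,im=load("w2"); crop(im,190,60,200,150,"w2_crop")
```

```text
w2_crop scale 4.0
```

View pics/w2_crop.png

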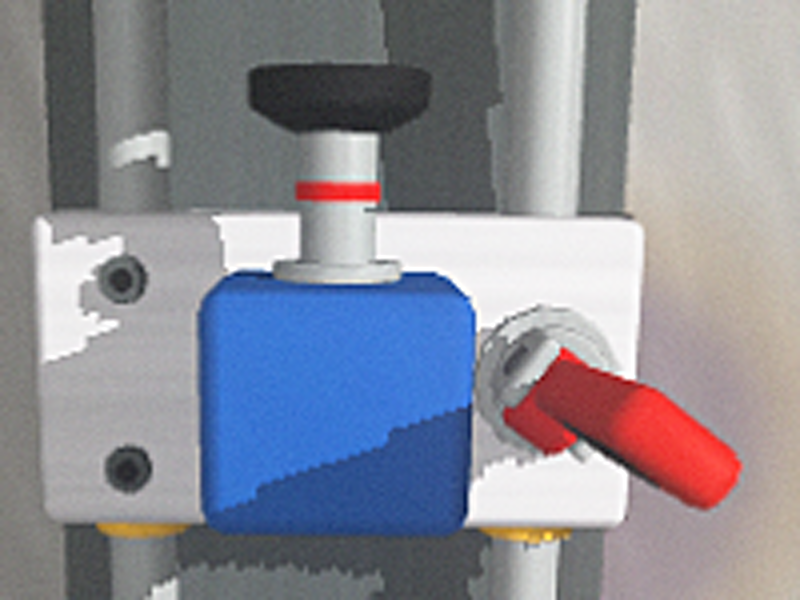

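```bash
cat > fit2.py <<'E'
from h import *
import sys
c,im=load("w2")
def px(p): return np.array(p)/4+[190,60]
sadpx=[px(p) for p in[(38,213),(643,218),(628,524),(44,524)]]
hpx=[px(p) for p in[(198,300),(475,300),(470,512),(198,512)]]
def lever(F,by,d,k):
    ax=lambda u,v,h: np.array([-40,by-k,65])+R.from_euler('z',d).apply([u,v,h])
    return fw(F,np.array([ax(u,v,78) for u,v in[(4.5,9.5),(4.5,-9.5),(-4.5,-9.5),(-4.5,9.5)]]+[ax(u,v,22) for u,v in[(4.5,9.5),(4.5,-9.5),(-4.5,-9.5),(-4.5,9.5)]]))
def res(q):
    F=q[:3];k=q[3]
    P=fw(F,[[58,70-k,44],[-58,70-k,44],[-58,130-k,44],[58,130-k,44]])
    return (project(c,P)-sadpx).ravel()
s=least_squares(res,[490,-445,-0.32,28],x_scale=[10,10,.1,10])
# k degenerate with F along y: fix F from earlier
print(s.x,np.degrees(s.x[2]),res(s.x).round(1))
def res2(q):
    F=F0+np.array([q[0]*np.cos(F0[2]),q[0]*np.sin(F0[2]),q[2]]); return res(np.r_[F,q[1]])
s2=least_squares(res2,[0,28,0],x_scale=[1,1,.01]); print("dx,k,dyaw",s2.x,res2(s2.x).round(1))
q=s2.x;F=F0+np.array([q[0]*np.cos(F0[2]),q[0]*np.sin(F0[2]),q[2]]);k=q[1]
for by,d in [(100,0.8),(100,1.0),(100,1.2)]:
    o=cv2.resize(im[60:210,190:390],None,fx=4,fy=4,interpolation=cv2.INTER_CUBIC)
    p=((project(c,lever(F,by,d,k))-[190,60])*4).astype(int)
    for a in range(4):
        cv2.line(o,p[a],p[(a+1)%4],(0,255,0),1);cv2.line(o,p[a],p[a+4],(255,255,0),1);cv2.line(o,p[a+4],p[(a+1)%4+4],(0,255,255),1)
    for P in [[22,80-k,94],[-22,80-k,94],[-22,120-k,94],[22,120-k,94],[0,80-k,70],[0,46-k,70],[0,46-k,85]]:
        t=((project(c,fw(F,P))[0]-[190,60])*4).astype(int); cv2.circle(o,t,3,(0,255,255),1)
    cv2.imwrite(f"pics/l_{d}.png",o[150:,350:])
ims=[cv2.imread(f"pics/l_{d}.png") for d in (0.8,1.0,1.2)]
cv2.imwrite("pics/l.png",cv2.resize(np.hstack(ims),(800,int(800*ims[0].shape[0]/(3*ims[0].shape[1])))))
cv2.imwrite("pics/full.png",o)
E
python3 fit2.py
```

```text
[ 6.50091726e+02  3.83333674e+01 -3.19886413e-01  5.37036055e+02] -18.328141383199295 [-1.7 -0.1  1.1 -0.2 -0.   0.7  0.7 -0.2]
dx,k,dyaw [1.37139357e-01 2.78069001e+01 3.73564058e-04] [-1.7 -0.1  1.1 -0.2 -0.   0.7  0.7 -0.2]
```

View pics/l.png

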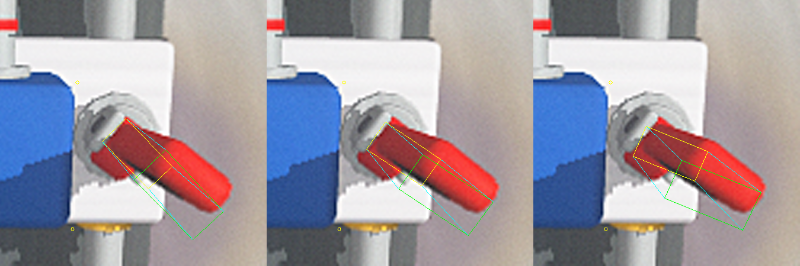

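View pics/full.png

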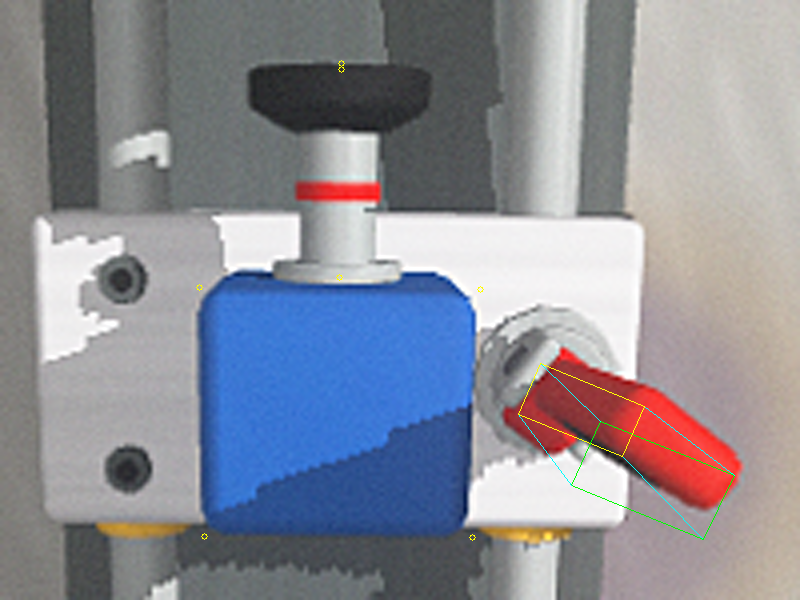

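```bash
cat >> fit2.py <<'E'
print("collar", R.from_euler('z',-F[2]).apply(atz(c,px((550,370)),52)-[F[0],F[1],0]), "ring", R.from_euler('z',-F[2]).apply(atz(c,px((338,191)),78)-[F[0],F[1],0]))
ims=[]
for by,d in [(95,0.85),(95,.95),(95,1.05),(96,0.85),(96,.95),(96,1.05)]:
    o=cv2.resize(im[60:210,190:390],None,fx=8,fy=8,interpolation=cv2.INTER_CUBIC)
    p=((project(c,lever(F,by,d,k))-[190,60])*8).astype(int)
    for a in range(4):
        cv2.line(o,p[a],p[(a+1)%4],(0,255,0),1);cv2.line(o,p[a],p[a+4],(255,255,0),1);cv2.line(o,p[a+4],p[(a+1)%4+4],(0,255,255),1)
    cv2.putText(o,f"{by} {d}",(960,1080),0,1,(0,0,0),2)
    ims.append(cv2.resize(o[580:1120,940:1520],(266,248),interpolation=cv2.INTER_AREA))
cv2.imwrite("pics/l2.png",np.vstack([np.hstack(ims[:3]),np.hstack(ims[3:])]))
E
python3 fit2.py
```

```text
[ 6.50091726e+02  3.83333674e+01 -3.19886413e-01  5.37036055e+02] -18.328141383199295 [-1.7 -0.1  1.1 -0.2 -0.   0.7  0.7 -0.2]
dx,k,dyaw [1.37139357e-01 2.78069001e+01 3.73564058e-04] [-1.7 -0.1  1.1 -0.2 -0.   0.7  0.7 -0.2]
collar [-39.67683542  70.1280858   52.        ] ring [ 0.41330891 37.64138609 78.        ]
```

View pics/l2.png

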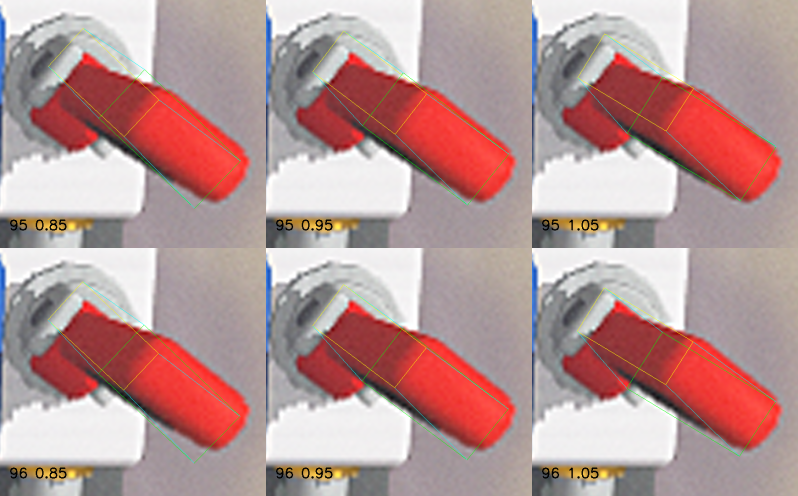

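Request:
drive_tool:
  rows:
    - [0,0,0.005,0,0,20,1]
    - [0,0,0,0,0,20,1]
    - [0,0,0,0,0,20,1]
    - [0,0,0,0,0,14,1]
    - [0,0,0,4,0,0,1]
    - [0,0,0,3,0,0,1]
    - [0,0,0,2,0,0,1]
    - [0,0,0,0,0,0,1]

```text
clock: 3.63
tcp_pos: [525.7, -340.8, 106.5]
tcp_rot: [0.0, -0.586, 0.81, -0.001]
wrist_force: [-0.6, 0.5, -0.5]
opening: 0.007
```

Run:
```python
from h import *
tf()
c,im=snap("wrist","w3")
tf()
```

```text
t 3.63 tcp fix [  1.24 110.17 106.47] yaw -108.29 Ffix [-0.72  0.27 -0.51] tau [ 0.16 -0.07 -0.  ] q6 2.79 open 0.007
t 3.68 tcp fix [  1.02 110.32 106.3 ] yaw -108.29 Ffix [ 0.41  0.68 -0.79] tau [ 0.15 -0.05 -0.  ] q6 2.79 open 0.006
```

View pics/w3_raw.png

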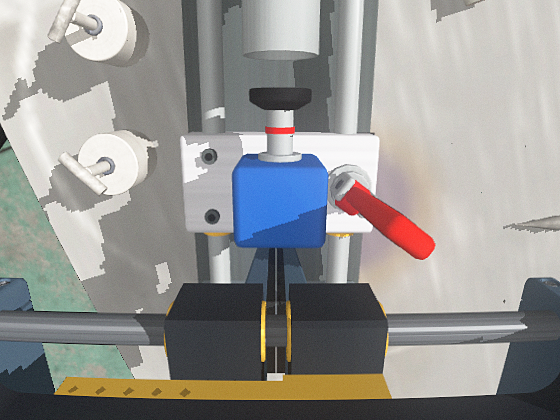

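Request:
drive_tool:
  rows:
    - [0,0,0,1,0,4,1]
    - [0,0,0,3,0,0,1]
    - [0,0,0,3,0,0,1]
    - [0,0,0,3,0,0,1]
    - [0,0,0,3,0,0,1]
    - [0,0,0,3,0,0,1]
    - [0,0,0,3,0,0,1]
    - [0,0,0,3,0,0,1]

```text
clock: 4.35
tcp_pos: [518.6, -360.0, 101.3]
tcp_rot: [0.001, -0.586, 0.81, 0.0]
wrist_force: [5.7, 9.9, 1.9]
opening: 0.003
```

Run:
```python
from h import *
tf()
c,im=snap("wrist","w4")
tf()
```

```text
t 4.35 tcp fix [  0.57  89.77 101.32] yaw -108.29 Ffix [ 2.27 11.19  1.88] tau [ 1.92 -1.05 -0.02] q6 2.758 open 0.003
t 4.4 tcp fix [  0.59  89.25 101.31] yaw -108.3 Ffix [1.92 8.95 2.7 ] tau [ 1.57 -0.98  0.  ] q6 2.757 open 0.006
```

View pics/w4_raw.png

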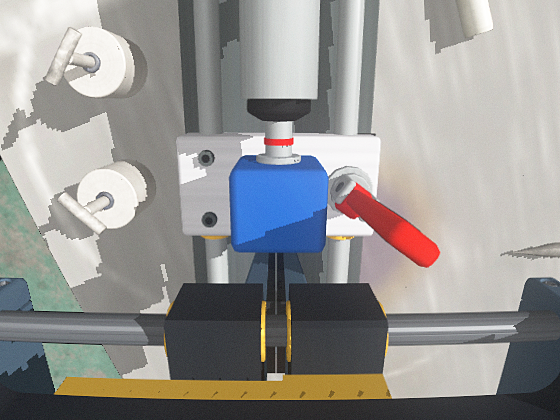

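Request:
drive_tool:
  rows:
    - [0,0,0,2.5,0,0,1]
    - [0,0,0,2.5,0,0,1]
    - [0,0,0,2.5,0,0,1]
    - [0,0,0,2.5,0,0,1]
    - [0,0,0,2.5,0,0,1]
    - [0,0,0,2.5,0,0,1]
    - [0,0,0,2.0,0,0,1]
    - [0,0,0,0,0,0,1]

```text
clock: 5.07
tcp_pos: [513.2, -376.4, 101.3]
tcp_rot: [0.001, -0.586, 0.811, 0.0]
wrist_force: [3.5, 5.9, 2.7]
opening: 0.003
```

Run:
```python
from h import *
tf()
c,im=snap("wrist","w5")
tf()
crop(im,170,60,220,165,"w5_crop")
```

```text
t 5.07 tcp fix [  0.56  72.53 101.3 ] yaw -108.29 Ffix [1.43 6.68 2.74] tau [ 1.31 -0.7   0.03] q6 2.733 open 0.003
t 5.12 tcp fix [  0.52  72.53 101.29] yaw -108.29 Ffix [3.22 8.24 2.98] tau [ 1.28 -0.73  0.03] q6 2.733 open 0.005
w5_crop scale 3.6363636363636362
```

View pics/w5_crop.png

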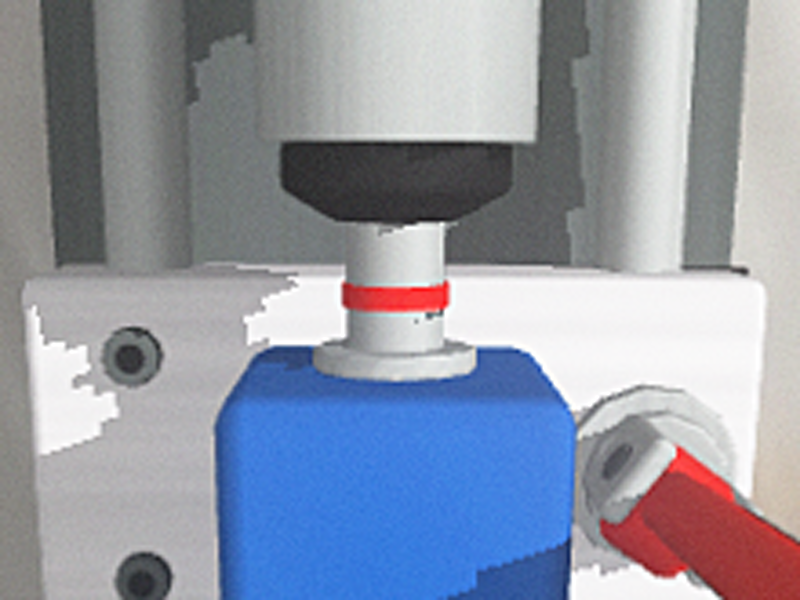

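```bash
cat > ring.py <<'E'
from h import *
def meas(name,verbose=True):
    c,im=load(name); hsv=cv2.cvtColor(im,cv2.COLOR_BGR2HSV).astype(int)
    # ring: red mask near expected column
    m=(((hsv[...,0]<8)|(hsv[...,0]>172))&(hsv[...,1]>140)&(hsv[...,2]>100)).astype(np.uint8)
    m[:, :240]=0; m[:,310:]=0
    n,l,st,ce=cv2.connectedComponentsWithStats(m)
    i=1+np.argmax(st[1:,4]); x,y,w,h,a=st[i]; u=ce[i][0]
    # profile of column strip
    strip=im[:,int(u)-5:int(u)+6].astype(float).mean(1)
    red=strip[:,2]-strip[:,1]; blue=strip[:,0]-strip[:,2]; gray=strip.mean(1)
    def cross(sig,r0,r1,th,up=True):
        for r in range(r0,r1):
            a,b=sig[r],sig[r+1]
            if (a<th<=b) if up else (a>=th>b): return r+(th-a)/(b-a)
    pk=red[y-3:y+h+3].max()
    front=cross(red,y-5,y+h,pk/2,True); rear=cross(red,y+1,y+h+6,pk/2,False)
    bl=cross(blue,int(rear),int(rear)+40,40,True)
    if verbose:
        print(name,"ring px",x,y,w,h,"front %.2f rear %.2f blue %s"%(front,rear,bl)); print(strip.mean(1)[int(rear)-2:int(bl)+3].round(0))
    return c,u,front,rear,bl
def fy(c,u,v,z): 
    return R.from_euler('z',-F0[2]).apply(atz(c,(u,v),z)-[F0[0],F0[1],0])
if __name__=="__main__":
    import sys
    for n in sys.argv[1:]:
        c,u,f,r,b=meas(n)
        F_,R_=fy(c,u,f,77),fy(c,u,r,77); print("ring y front,rear",F_.round(2),R_.round(2))
        print("camera fix",R.from_euler('z',-F0[2]).apply(c["position"]-[F0[0],F0[1],0]).round(1))
E
python3 ring.py w2 w3 w4 w5
```

```text
w2 ring px 264 106 21 5 front 105.34 rear 109.74 blue 130.39752906976744
[109. 110. 103. 172. 195. 196. 193. 195. 194. 195. 193. 194. 193. 194.
 195. 195. 193. 194. 193. 180. 197. 201. 203. 202.  82.  99.]
ring y front,rear [ 0.8  36.12 77.  ] [ 0.78 38.93 77.  ]
camera fix [  1.   34.4 324.1]
w3 ring px 266 127 29 7 front 127.34 rear 133.50 blue 161.5961227786753
[121. 117. 126. 194. 210. 206. 205. 205. 206. 205. 205. 207. 206. 206.
 205. 206. 206. 206. 206. 205. 206. 206. 208. 199. 165. 193. 213. 210.
 211. 215. 206. 143. 102.]
ring y front,rear [ 0.82 36.13 77.  ] [ 0.81 39.05 77.  ]
camera fix [  2.4  25.1 254.5]
w4 ring px 264 138 29 8 front 138.60 rear 145.24 blue 164.2029117379436
[120. 114. 151. 206. 201. 205. 206. 206. 204. 206. 205. 205. 208. 197.
 158. 181. 216. 208. 209. 211. 211. 180.  95. 106.]
ring y front,rear [ 0.75 20.65 77.  ] [ 0.74 23.75 77.  ]
camera fix [  2.    4.4 249.1]
w5 ring px 264 138 29 8 front 138.55 rear 145.18 blue 164.08807733619764
[120. 114. 154. 214. 206. 205. 204. 203. 203. 203. 204. 204. 207. 195.
 156. 185. 213. 208. 207. 210. 207. 165.  97. 105.]
ring y front,rear [ 0.78  3.38 77.  ] [ 0.77  6.48 77.  ]
camera fix [  1.9 -12.8 249.2]
```

Request:
drive_tool:
  rows:
    - [0,0,0,1.5,0,0,1]
    - [0,0,0,1.5,0,0,1]
    - [0,0,0,1.5,0,0,1]
    - [0,0,0,1,0,0,1]
    - [0,0,0,0,0,0,1]
    - [0,0,0,0,0,0,1]
    - [0,0,0,0,0,0,1]
    - [0,0,0,0,0,0,1]

```text
clock: 5.78
tcp_pos: [511.5, -381.3, 101.3]
tcp_rot: [0.001, -0.586, 0.81, 0.0]
wrist_force: [5.2, 7.4, 3.0]
opening: 0.006
```

```bash
python3 - <<'E'
from h import *
tf()
c,im=snap("wrist","w6")
tf()
crop(im,170,60,220,165,"w6_crop")
E
python3 ring.py w6
```

```text
t 5.78 tcp fix [  0.51  67.26 101.32] yaw -108.28 Ffix [2.57 8.67 3.  ] tau [ 1.56 -0.79 -0.02] q6 2.725 open 0.006
t 5.83 tcp fix [  0.53  67.27 101.33] yaw -108.28 Ffix [2.75 9.29 1.79] tau [ 1.59 -0.89 -0.02] q6 2.725 open 0.001
w6_crop scale 3.6363636363636362
w6 ring px 264 139 29 8 front 139.67 rear 146.24 blue 164.13333333333333
[119. 112. 151. 214. 205. 204. 204. 204. 202. 204. 204. 206. 195. 159.
 184. 214. 205. 208. 210. 208. 167.  95. 103.]
ring y front,rear [ 0.88 -1.35 77.  ] [ 0.87  1.71 77.  ]
camera fix [  1.9 -18.  249.2]
```

View pics/w6_crop.png

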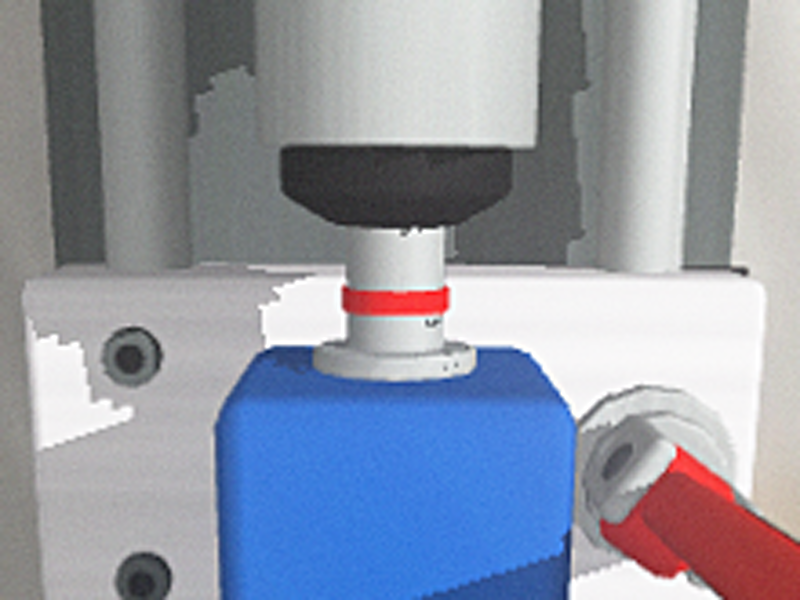

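Request:
drive_tool:
  rows:
    - [0,0,0,1,0,0,1]
    - [0,0,0,1,0,0,1]
    - [0,0,0,1,0,0,1]
    - [0,0,0,0,0,0,1]
    - [0,0,0,0,0,0,1]
    - [0,0,0,0,0,0,1]
    - [0,0,0,0,0,0,1]
    - [0,0,0,0,0,0,1]

```text
clock: 6.5
tcp_pos: [510.6, -384.0, 101.3]
tcp_rot: [0.001, -0.586, 0.81, 0.0]
wrist_force: [5.3, 9.0, 2.2]
opening: 0.002
```

```bash
python3 - <<'E'
from h import *
tf()
c,im=snap("wrist","w7")
tf()
crop(im,170,0,220,165,"w7_crop")
E
python3 ring.py w7
```

```text
t 6.5 tcp fix [  0.51  64.46 101.31] yaw -108.28 Ffix [ 2.19 10.26  2.2 ] tau [ 1.81 -0.87 -0.06] q6 2.721 open 0.002
t 6.55 tcp fix [  0.51  64.44 101.31] yaw -108.28 Ffix [ 1.71 10.29  3.6 ] tau [ 1.75 -0.91 -0.02] q6 2.721 open 0.008
w7_crop scale 3.6363636363636362
w7 ring px 264 144 29 9 front 145.59 rear 152.15 blue 164.17553688141925
[119. 113. 159. 212. 205. 206. 196. 156. 182. 214. 206. 207. 210. 207.
 173.  94. 104.]
ring y front,rear [ 0.81 -1.4  77.  ] [ 0.8   1.69 77.  ]
camera fix [  1.9 -20.9 249.1]
```

View pics/w7_raw.png

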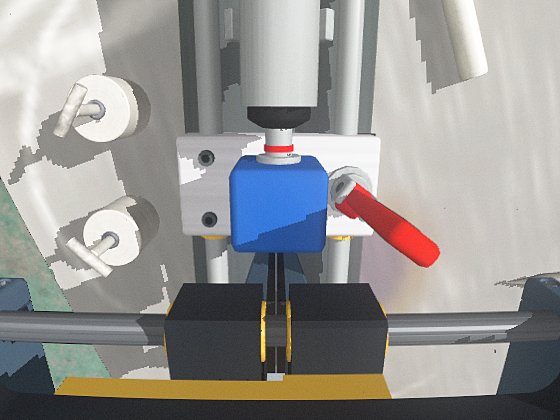

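Run:
```python
from ring import *
ref=None
for n in ["w3","w4","w5","w6","w7"]:
    c,u,f,r,b=meas(n,False); im=load(n)[1]
    g=im[:,int(u)-5:int(u)+6].astype(float).mean((1,2))
    a=int(b)-9; seg=205-g[a:a+8]; seg=np.clip(seg,0,None); seg[:np.argmax(seg)-1]=0; seg[np.argmax(seg)+2:]=0
    line=(seg*np.arange(a,a+8)).sum()/seg.sum()
    Rr=fy(c,u,r,77)[1]; L=fy(c,u,line,75.5)[1]; Bl=fy(c,u,b,82)[1]
    if ref is None: ref=(L-Rr,Bl-Rr)
    print(n,"line row %.2f"%line,"ring %.2f line y %.2f blue %.2f"%(Rr,L,Bl),"gap(line) %.2f gap(blue) %.2f"%(10+L-Rr-ref[0],10+Bl-Rr-ref[1]))
```

```text
w3 line row 155.10 ring 39.05 line y 49.67 blue 51.89 gap(line) 10.00 gap(blue) 10.00
w4 line row 157.20 ring 23.75 line y 29.62 blue 31.94 gap(line) 5.25 gap(blue) 5.35
w5 line row 157.12 ring 6.48 line y 12.34 blue 14.64 gap(line) 5.24 gap(blue) 5.32
w6 line row 157.15 ring 1.71 line y 7.09 blue 9.40 gap(line) 4.76 gap(blue) 4.85
w7 line row 157.17 ring 1.69 line y 4.29 blue 6.61 gap(line) 1.98 gap(blue) 2.08
```

Request:
drive_tool:
  rows:
    - [0,0,0,1,0,0,1]
    - [0,0,0,1.0,0,0,1]
    - [0,0,0,0.2,0,0,1]
    - [0,0,0,0,0,0,1]
    - [0,0,0,0,0,0,1]
    - [0,0,0,0,0,0,1]
    - [0,0,0,0,0,0,1]
    - [0,0,0,0,0,0,1]

```text
clock: 7.22
tcp_pos: [510.0, -385.9, 101.3]
tcp_rot: [0.001, -0.586, 0.81, 0.0]
wrist_force: [5.5, 10.5, 3.5]
opening: 0.006
```

```bash
python3 - <<'E'
from h import *
tf()
c,im=snap("wrist","w8")
c,i2=snap("scene","s8")
tf()
crop(im,220,100,120,90,"w8_crop")
crop(i2,200,150,140,165,"s8_crop")
E
python3 ring.py w8
```

```text
t 7.22 tcp fix [  0.49  62.48 101.28] yaw -108.28 Ffix [ 1.95 11.72  3.51] tau [ 1.99 -1.04  0.04] q6 2.718 open 0.006
t 7.32 tcp fix [  0.52  62.46 101.32] yaw -108.28 Ffix [ 1.83 11.89  3.53] tau [ 2.02 -1.03 -0.04] q6 2.718 open 0.006
w8_crop scale 6.666666666666667
s8_crop scale 3.6363636363636362
w8 ring px 264 149 29 8 front 150.10 rear 156.44 blue 164.21849501359927
[120. 117. 131. 150. 185. 215. 207. 207. 208. 210. 177.  94. 103.]
ring y front,rear [ 0.83 -1.29 77.  ] [ 0.82  1.72 77.  ]
camera fix [  1.9 -22.9 249.1]
```

View pics/w8_crop.png

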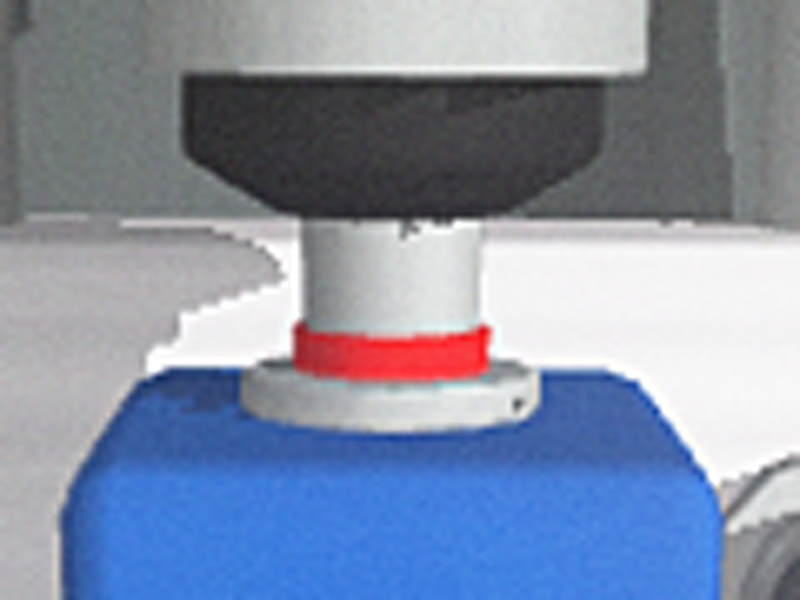

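View pics/s8_crop.png

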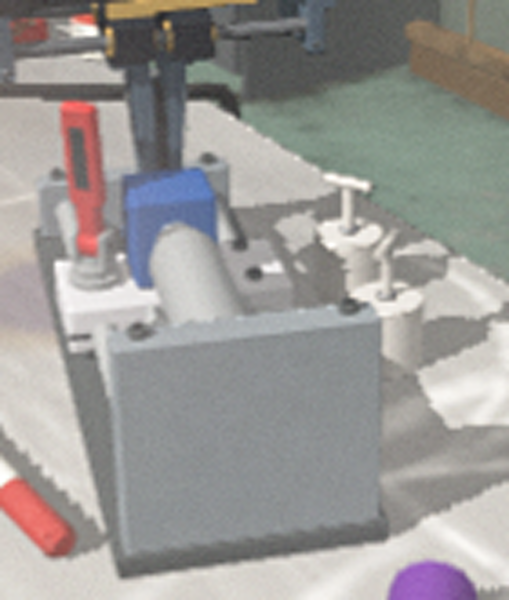

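Request:
drive_tool:
  rows:
    - [0,0,0,-6,0,0,1]
    - [0,0,0,-12,0,0,1]
    - [0,0,0,0,0,-30,0.2]
    - [0,0,0,0,0,-30,0]
    - [0,0,0,0,0,-24,0]
    - [0,0,0,18,13,0,0]
    - [0,0,0,20,14,0,0]
    - [0,0,0,19,13,0,0]

```text
clock: 7.98
tcp_pos: [458.8, -411.3, 185.6]
tcp_rot: [-0.0, -0.586, 0.81, -0.001]
wrist_force: [-0.2, -1.3, 0.5]
opening: 0.412
```

Request:
drive_tool:
  rows:
    - [0,0,-0.12,0,0,0,0]
    - [0,0,-0.12,0,0,0,0]
    - [0,0,-0.12,0,0,0,0]
    - [0,0,-0.12,0,0,0,0]
    - [0,0,-0.12,0,0,0,0]
    - [0,0,-0.12,0,0,0,0]
    - [0,0,-0.12,0,0,0,0]
    - [0,0,-0.12,0,0,0,0]

```text
clock: 8.65
tcp_pos: [459.3, -410.9, 185.0]
tcp_rot: [0.0, 0.895, -0.446, 0.0]
wrist_force: [-0.1, -0.1, -0.4]
opening: 0.505
```

Request:
drive_tool:
  rows:
    - [0,0,0,0,0,0,0]
    - [0,0,0,0,0,0,0]
    - [0,0,0,0,0,0,0]
    - [0,0,0,0,0,0,0]
    - [0,0,0,0,0,0,0]
    - [0,0,0,0,0,0,0]
    - [0,0,0,0,0,0,0]
    - [0,0,0,0,0,0,0]

```text
clock: 9.32
tcp_pos: [459.0, -411.6, 184.9]
tcp_rot: [0.0, 0.894, -0.449, -0.0]
wrist_force: [-0.7, 0.2, 0.0]
opening: 0.497
```

Run:
```python
from h import *
tf()
c,im=snap("wrist","w9")
tf()
```

```text
t 9.32 tcp fix [-39.79  22.04 184.92] yaw -53.33 Ffix [-0.71  0.02  0.02] tau [ 0.09 -0.02 -0.02] q6 1.674 open 0.497
t 9.37 tcp fix [-39.79  22.02 184.9 ] yaw -53.32 Ffix [0.39 0.4  0.31] tau [0.11 0.01 0.04] q6 1.674 open 0.5
```

View pics/w9_raw.png

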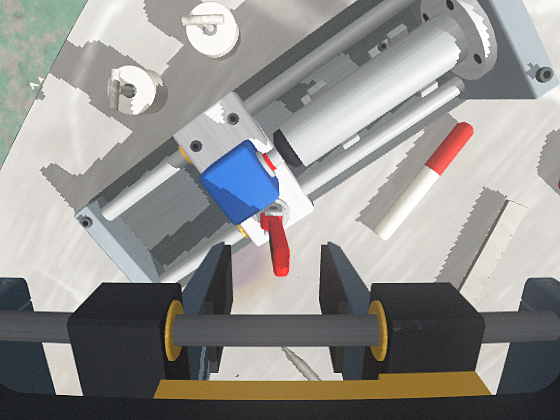

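Run:
```python
from h import *
c,im=load("w9")
crop(im,210,170,140,105,"w9_crop")
crop(im,240,90,70,60,"w9_ring")
```

```text
w9_crop scale 5.714285714285714
w9_ring scale 10.0
```

View pics/w9_crop.png

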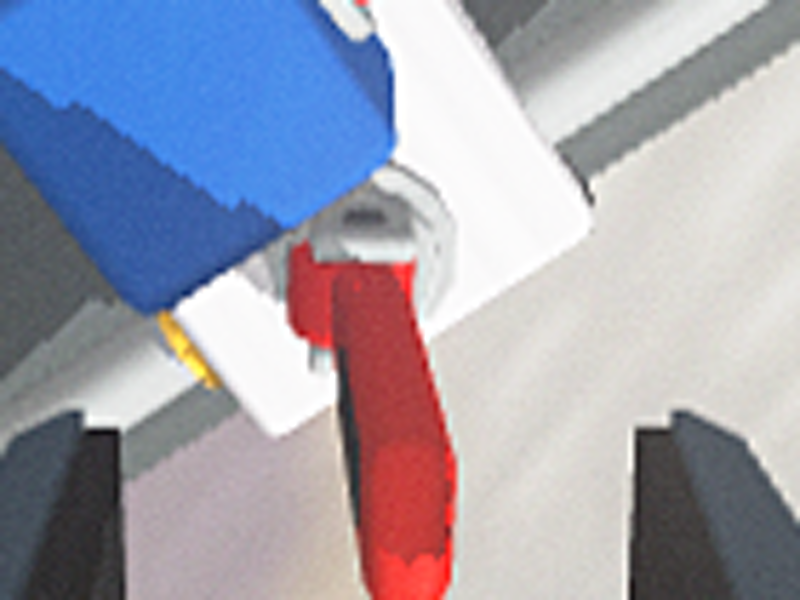

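```bash
cat > lev.py <<'E'
from h import *
def box(piv,d,t):
    # tilt t about pin: folds toward -x'
    Rm=R.from_euler('z',d)*R.from_euler('y',-t)
    B=[(u,v,h) for h in(78,22) for u,v in((4.5,9.5),(4.5,-9.5),(-4.5,-9.5),(-4.5,9.5))]
    return fw(F0,np.array([piv[0],piv[1],65])+Rm.apply(B))
def draw(name,x0,y0,w,h,params,out,cols,S=6):
    c,im=load(name); ims=[]
    for piv,d,t in params:
        o=cv2.resize(im[y0:y0+h,x0:x0+w],None,fx=S,fy=S,interpolation=cv2.INTER_CUBIC)
        p=((project(c,box(piv,d,t))-[x0,y0]+.5)*S).astype(int)
        for a in range(4):
            cv2.line(o,p[a],p[(a+1)%4],(0,255,0),1,cv2.LINE_AA);cv2.line(o,p[a],p[a+4],(255,255,0),1,cv2.LINE_AA);cv2.line(o,p[a+4],p[(a+1)%4+4],(0,255,255),1,cv2.LINE_AA)
        cv2.putText(o,f"{piv} {d} {t}",(5,15),0,.45,(0,0,0),1)
        ims.append(o)
    rows=[np.hstack(ims[i:i+cols]) for i in range(0,len(ims),cols)]
    o=np.vstack(rows); s=min(1,800/o.shape[1],600/o.shape[0]); cv2.imwrite(f"pics/{out}.png",cv2.resize(o,None,fx=s,fy=s,interpolation=cv2.INTER_AREA))
E
python3 - <<'E'
from lev import *
draw("w9",250,200,60,85,[((-40,21),0.96,0),((-40,21),1.06,0),((-40,20),1.06,0),((-40,21),0.96,0.04),((-40,20),.96,0),((-40,20),1.0,-.04)],"l9",3,S=4)
E
```

```text
(no output)
```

View pics/l9.png

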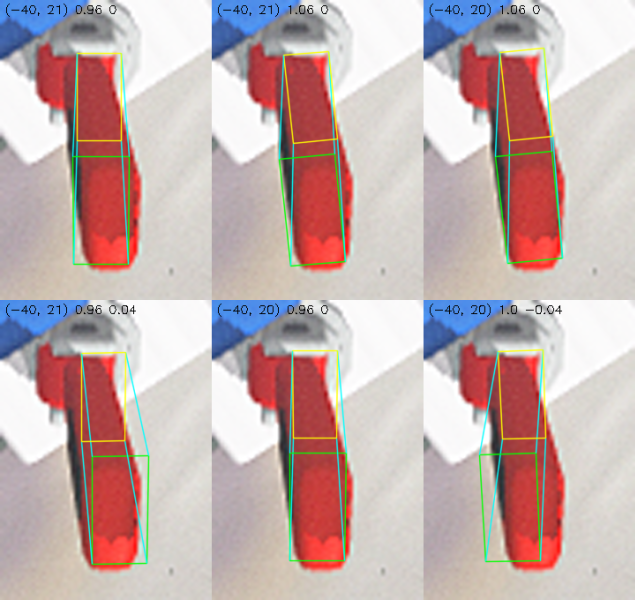

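```bash
cat > levfit.py <<'E'
from lev import *
from scipy.optimize import differential_evolution
def fitlev(name,win,rowmin,bounds,S=4):
    c,im=load(name); x0,y0,w,h=win
    o=cv2.resize(im[y0:y0+h,x0:x0+w],None,fx=S,fy=S,interpolation=cv2.INTER_CUBIC)
    hsv=cv2.cvtColor(o,cv2.COLOR_BGR2HSV).astype(int)
    m=((((hsv[...,0]<10)|(hsv[...,0]>170))&(hsv[...,1]>120))|(o.max(2)<75)).astype(np.uint8)
    m=cv2.morphologyEx(m,cv2.MORPH_CLOSE,np.ones((9,9),np.uint8))
    r=(rowmin-y0)*S; m[:r]=0
    n,l,st,_=cv2.connectedComponentsWithStats(m); m=(l==1+np.argmax(st[1:,4])).astype(np.uint8)
    def cost(q):
        p=((project(c,box(q[:2],q[2],q[3]))-[x0,y0]+.5)*S)
        k=np.zeros_like(m); cv2.fillConvexPoly(k,cv2.convexHull(p.astype(np.float32)).astype(np.int32),1); k[:r]=0
        i=(k&m).sum(); return 1-i/((k|m).sum())
    s=differential_evolution(cost,bounds,seed=1,maxiter=60,popsize=12,tol=1e-6)
    return s.x,s.fun,m
if __name__=="__main__":
    for b in [[(-43,-37),(17,25),(0.7,1.3),(-.08,.08)],[(-43,-37),(17,25),(0.7,1.3),(-1e-4,1e-4)]]:
        q,f,m=fitlev("w9",(245,200,70,85),238,b); print(q.round(3),f)
    cv2.imwrite("pics/m9.png",m*255)
    q,f,m=fitlev("w9",(245,200,70,85),238,[(-43,-37),(17,25),(0.7,1.3),(-.08,.08)])
    draw("w9",245,200,70,85,[(q[:2].round(1),q[2].round(3),q[3].round(3))],"l9b",1,S=7)
E
python3 levfit.py
```

```text
[-38.986  24.594   1.015   0.066] 0.053155522163786606
[-41.289  20.678   1.094  -0.   ] 0.06838249107646066
```

View pics/l9b.png

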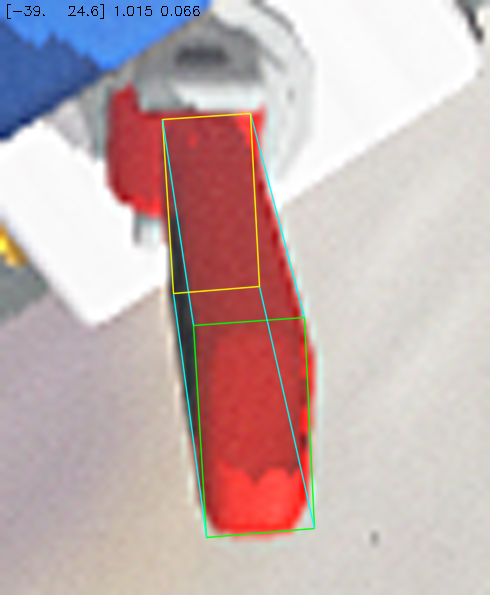

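View pics/w9_ring.png

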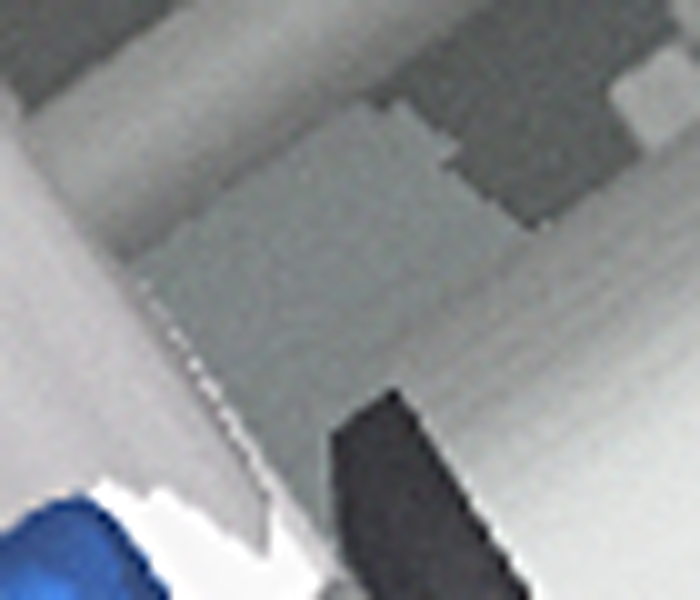

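Run:
```python
from lev import *
c,im=load("w9"); s=manip.read_state(); Rt=rot(s["tcp_rot"]); p=s["tcp_pos"]
for q in [((-38.986,24.594),1.015,.066),((-41.289,20.678),1.094,0)]:
    B=box(*q)[:4].mean(0); print("tip tool",Rt.inv().apply(B-p).round(2),"px",project(c,B))
print("hub tool", Rt.inv().apply(atz(c,(210+365/5.714,170+250/5.714),60)-p).round(2))
for y in (-23,0,23): print(y,project(c,p+Rt.apply([[16,y,25],[16,y,0],[-16,y,25]])).round(1).tolist())
crop(im,210,225,140,80,"w9_f")
```

```text
tip tool [-0.53  2.57 42.07] px [[280.89480247 260.72089322]]
tip tool [-0.45  1.96 41.9 ] px [[279.83961841 260.72318192]]
hub tool [  2.23  -1.84 124.9 ]
-23 [[231.8, 245.2], [225.5, 266.1], [234.2, 299.8]]
0 [[276.5, 245.2], [276.6, 266.1], [276.5, 299.9]]
23 [[321.1, 245.1], [327.7, 266.0], [318.8, 299.7]]
w9_f scale 5.714285714285714
```

View pics/w9_f.png

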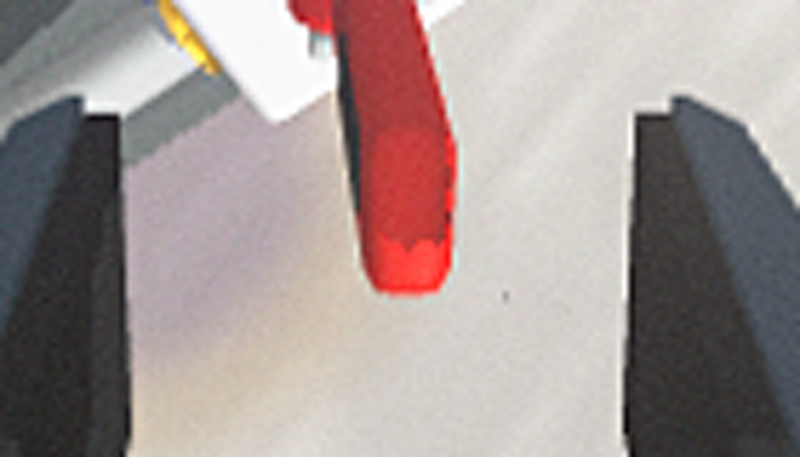

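Run:
```python
from lev import *
inv=lambda w:R.from_euler('z',-F0[2]).apply(w-[F0[0],F0[1],0])
for name,pts,sc,off in [("w9",[(385,163),(420,178),(445,205),(457,235),(450,280),(432,315)],5.714,(210,170)),("w2",[(478,380),(490,340),(515,315),(545,306),(580,315),(605,335)],4,(190,60)),("w5",[(580,430),(600,408),(650,388),(700,395),(730,420),(740,460)],3.636,(170,60))]:
    c,_=load(name)
    for z in (46,50):
        P=np.array([inv(atz(c,(x/sc+off[0],y/sc+off[1]),z))[:2] for x,y in pts])
        s=least_squares(lambda q:np.hypot(P[:,0]-q[0],P[:,1]-q[1])-q[2],[P[:,0].mean(),P[:,1].mean(),12])
        print(name,z,s.x.round(2),s.fun.round(2))
```

```text
w9 46 [-40.42  25.34  13.89] [-0.09  0.06  0.07  0.14 -0.36  0.19]
w9 50 [-39.43  24.61  13.69] [-0.09  0.06  0.06  0.14 -0.36  0.19]
w2 46 [-39.98  72.16  13.3 ] [ 0.02 -0.11  0.1   0.11 -0.22  0.1 ]
w2 50 [-39.39  71.62  13.11] [ 0.02 -0.11  0.1   0.11 -0.22  0.1 ]
w5 46 [-41.04  35.46  13.89] [ 0.13 -0.02 -0.29  0.09  0.33 -0.24]
w5 50 [-40.2   34.51  13.61] [ 0.13 -0.02 -0.28  0.09  0.32 -0.23]
```

Request:
drive_tool:
  rows:
    - [0,0,-0.05,-1.5,-0.5,10,0]
    - [0,0,0,-1.5,-0.5,15,0]
    - [0,0,0,0,0,15,0]
    - [0,0,0,0,0,10,0]
    - [0,0,0,0,0,5,0]
    - [0,0,0,0,0,0,0]
    - [0,0,0,0,0,0,0]
    - [0,0,0,0,0,0,0]
  squeeze: 20

```text
clock: 10.03
tcp_pos: [458.3, -409.0, 130.7]
tcp_rot: [0.0, 0.905, -0.426, 0.001]
wrist_force: [-0.1, 0.3, -0.6]
opening: 0.499
```

Run:
```python
from h import *
tf()
c,im=snap("wrist","w10")
tf()
crop(im,170,100,220,165,"w10_crop")
```

```text
t 10.03 tcp fix [-41.3   24.29 130.66] yaw -50.44 Ffix [-0.23  0.28 -0.57] tau [0.05 0.01 0.03] q6 1.625 open 0.499
t 10.08 tcp fix [-41.28  24.29 130.7 ] yaw -50.44 Ffix [0.57 0.04 0.09] tau [ 0.12 -0.03 -0.02] q6 1.625 open 0.502
w10_crop scale 3.6363636363636362
```

View pics/w10_raw.png

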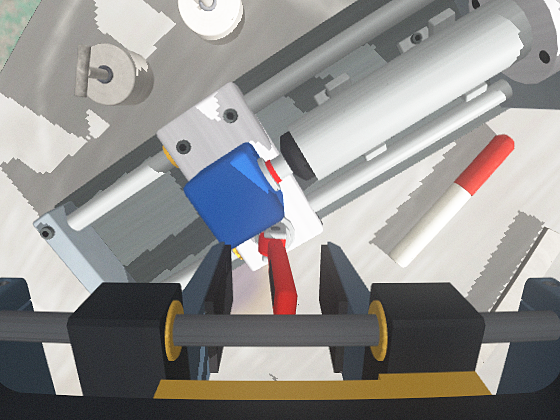

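Request:
drive_tool:
  rows:
    - [0,0,0,0,0,0,0.3]
    - [0,0,0,0,0,0,0.5]
    - [0,0,0,0,0,0,0.6]
    - [0,0,0,0,0,0,0.66]
    - [0,0,0,0,0,0,0.72]
    - [0,0,0,0,0,0,0.78]
    - [0,0,0,0,0,0,0.84]
    - [0,0,0,0,0,0,1]
  squeeze: 10

```text
clock: 10.75
tcp_pos: [458.1, -408.4, 130.0]
tcp_rot: [-0.0, 0.905, -0.426, 0.0]
wrist_force: [2.1, 1.9, 1.6]
opening: 0.102
```

Request:
drive_tool:
  rows:
    - [0,0,0,0,0,0,1]
    - [0,0,0,0,0,0,1]
    - [0,0,0,0,0,0,1]
    - [0,0,0,0,0,0,1]
    - [0,0,0,0,0,0,1]
    - [0,0,0,0,0,0,1]
    - [0,0,0,0,0,0,1]
    - [0,0,0,0,0,0,1]
  squeeze: 20

```text
clock: 11.42
tcp_pos: [458.3, -408.2, 130.0]
tcp_rot: [-0.0, 0.905, -0.426, 0.0]
wrist_force: [3.3, 3.5, 2.9]
opening: 0.099
```

Run:
```python
from h import *
tf()
c,im=snap("wrist","w11")
tf()
```

```text
t 11.42 tcp fix [-41.51  25.05 129.96] yaw -50.43 Ffix [2.03 4.35 2.91] tau [ 1.16 -0.76 -0.05] q6 1.625 open 0.099
t 11.47 tcp fix [-41.52  25.04 129.95] yaw -50.43 Ffix [2.31 5.31 2.87] tau [ 1.11 -0.79 -0.1 ] q6 1.625 open 0.098
```

View pics/w11_raw.png

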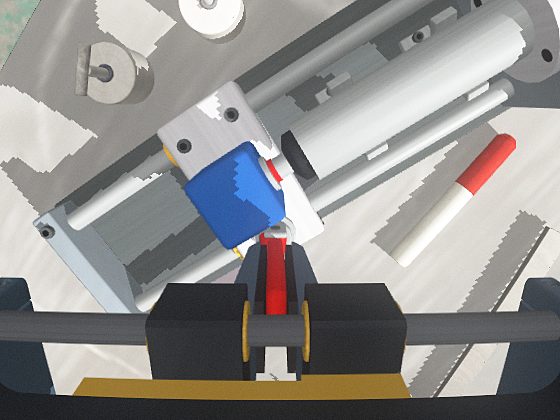

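Request:
drive_tool:
  rows:
    - [0,0,0.06,0,0,0,1]
    - [0,0,0.08,0,0,0,1]
    - [0,0,0.08,0,0,0,1]
    - [0,0,0.08,0,0,0,1]
    - [0,0,0.08,0,0,0,1]
    - [0,0,0.08,0,0,0,1]
    - [0,0,0.08,0,0,0,1]
    - [0,0,0.06,0,0,0,1]

```text
clock: 12.13
tcp_pos: [458.6, -408.0, 130.0]
tcp_rot: [-0.001, 0.737, -0.676, 0.0]
wrist_force: [5.7, 5.8, 1.6]
opening: 0.098
```

Run:
```python
from h import *
tf()
c,im=snap("wrist","w12")
tf()
```

```text
t 12.13 tcp fix [-41.26  25.32 129.96] yaw -85.05 Ffix [3.53 7.32 1.65] tau [ 1.49 -1.48  0.11] q6 2.23 open 0.098
t 12.18 tcp fix [-41.25  25.34 129.96] yaw -85.29 Ffix [3.74 6.63 1.44] tau [ 1.39 -1.4  -0.01] q6 2.234 open 0.1
```

View pics/w12_raw.png

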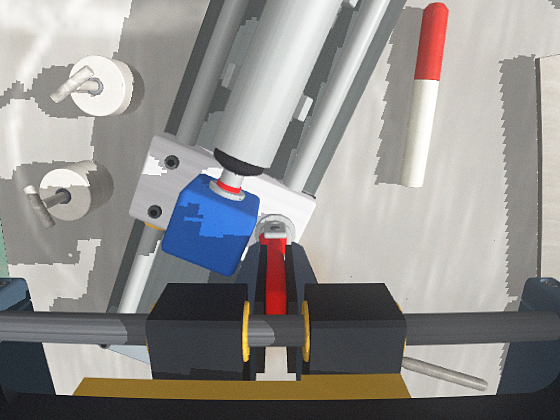

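Request:
drive_tool:
  rows:
    - [0,0,0.08,0,0,0,1]
    - [0,0,0.08,0,0,0,1]
    - [0,0,0.08,0,0,0,1]
    - [0,0,0.08,0,0,0,1]
    - [0,0,0.06,0,0,0,1]
    - [0,0,0.04,0,0,0,1]
    - [0,0,0,0,0,0,1]
    - [0,0,0,0,0,0,1]

```text
clock: 12.85
tcp_pos: [458.9, -408.1, 130.0]
tcp_rot: [0.001, -0.582, 0.814, -0.0]
wrist_force: [7.4, 5.0, 0.2]
opening: 0.1
```

Run:
```python
from h import *
tf()
c,im=snap("wrist","w13")
tf()
```

```text
t 12.85 tcp fix [-40.98  25.27 130.  ] yaw -108.88 Ffix [5.41 7.05 0.24] tau [ 1.31 -1.8   0.13] q6 2.645 open 0.1
t 12.9 tcp fix [-40.99  25.26 130.  ] yaw -108.87 Ffix [5.66 6.72 0.46] tau [ 1.21 -1.8   0.15] q6 2.645 open 0.097
```

View pics/w13_raw.png

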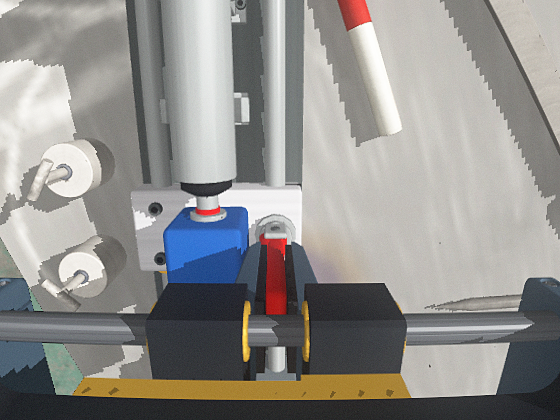

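Request:
drive_tool:
  rows:
    - [0,0,0.03,0,0,0,1]
    - [0,0,0.03,0,0,0,1]
    - [0,0,0,0,0,0,1]
    - [0,0,0,0,0,0,1]
    - [0,0,0,0,0,0,1]
    - [0,0,0,0,0,0,1]
    - [0,0,0,0,0,0,1]
    - [0,0,0,0,0,0,1]

```text
clock: 13.57
tcp_pos: [458.7, -408.3, 130.0]
tcp_rot: [0.001, -0.557, 0.83, -0.0]
wrist_force: [5.3, 3.8, 0.7]
opening: 0.105
```

Run:
```python
from h import *
tf()
c,im=snap("wrist","w14")
tf()
crop(im,150,150,200,150,"w14_crop")
```

```text
t 13.57 tcp fix [-41.13  25.07 129.99] yaw -112.28 Ffix [3.86 5.24 0.69] tau [ 0.95 -1.31  0.4 ] q6 2.705 open 0.105
t 13.62 tcp fix [-41.13  25.08 130.01] yaw -112.28 Ffix [4.52 5.9  0.32] tau [ 1.   -1.37  0.35] q6 2.705 open 0.104
w14_crop scale 4.0
```

View pics/w14_crop.png

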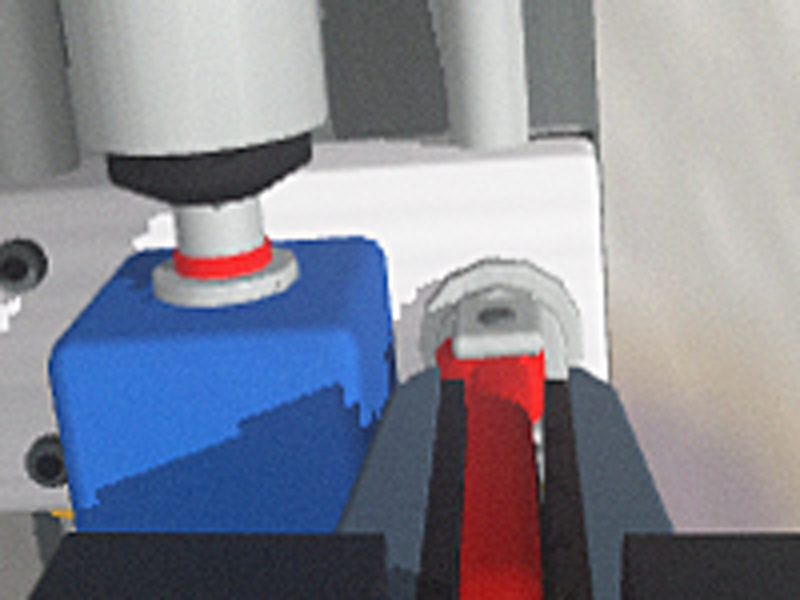

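Request:
drive_tool:
  rows:
    - [0,0,-0.03,0,0,0,1]
    - [0,0,-0.025,0,0,0,1]
    - [0,0,0,0,0,0,1]
    - [0,0,0,0,0,0,0.7]
    - [0,0,0,0,0,0,0.5]
    - [0,0,0,0,0,0,0.3]
    - [0,0,0,0,0,-20,0.3]
    - [0,0,0,0,0,-25,0.3]

```text
clock: 14.28
tcp_pos: [456.9, -407.8, 173.7]
tcp_rot: [-0.0, -0.58, 0.815, 0.002]
wrist_force: [0.6, 0.3, -0.1]
opening: 0.35
```

Run:
```python
from h import *
tf()
c,im=snap("wrist","w15")
tf()
crop(im,150,100,200,150,"w15_crop")
```

```text
t 14.28 tcp fix [-42.96  25.   173.65] yaw -109.17 Ffix [ 0.5   0.46 -0.1 ] tau [ 0.15 -0.04  0.  ] q6 2.65 open 0.35
t 14.33 tcp fix [-40.57  23.76 179.65] yaw -109.17 Ffix [ 2.12 -1.27  7.12] tau [ 0.05 -0.12  0.04] q6 2.65 open 0.348
w15_crop scale 4.0
```

View pics/w15_crop.png

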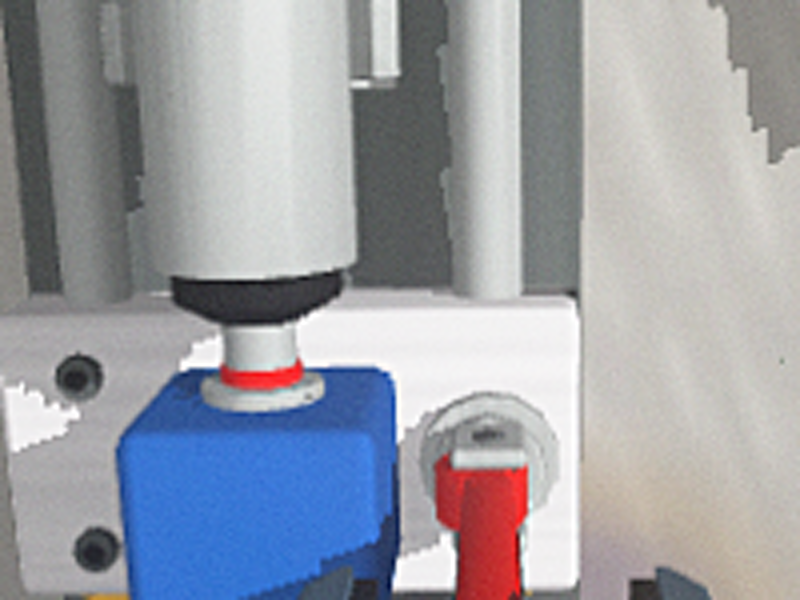

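Request:
drive_tool:
  rows:
    - [0,0,0,0,-8,0,0.6]
    - [0,0,0,0,-10,0,1]
    - [0,0,0,0,-8,0,1]
    - [0,0,0,0,0,0,1]
    - [0,0,0,0,0,0,1]
    - [0,0,0,0,0,0,1]
    - [0,0,0,0,0,0,1]
    - [0,0,0,0,0,0,1]

```text
clock: 15.0
tcp_pos: [482.2, -417.0, 174.7]
tcp_rot: [-0.0, -0.58, 0.815, 0.0]
wrist_force: [-0.7, 0.4, 0.1]
opening: 0.006
```

Run:
```python
from h import *
tf()
c,im=snap("wrist","w16")
tf()
crop(im,190,140,160,120,"w16_crop")
```

```text
t 15.0 tcp fix [-16.05  24.22 174.73] yaw -109.17 Ffix [-0.78  0.15  0.09] tau [ 0.15 -0.   -0.02] q6 2.67 open 0.006
t 15.05 tcp fix [-15.98  24.19 174.83] yaw -109.17 Ffix [-0.5  -0.69  0.01] tau [0.1  0.02 0.05] q6 2.67 open 0.005
w16_crop scale 5.0
```

View pics/w16_crop.png

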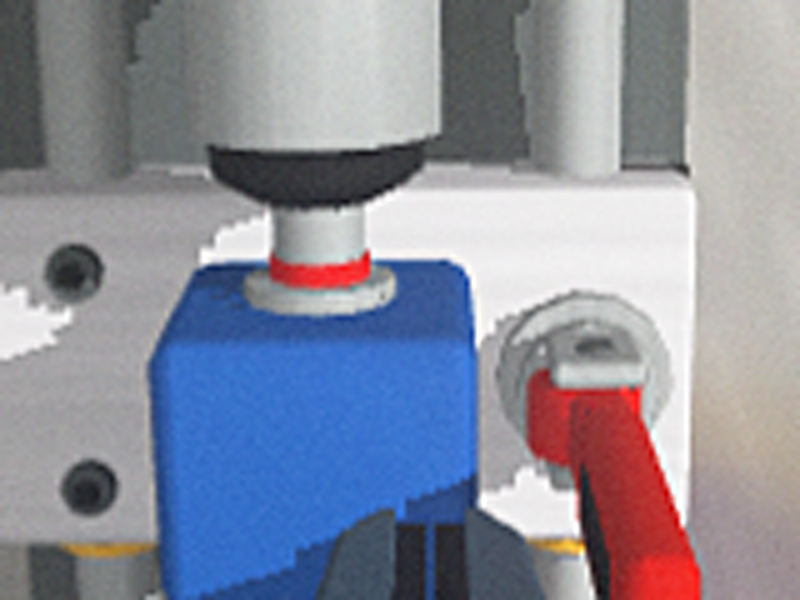

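View pics/w16_raw.png

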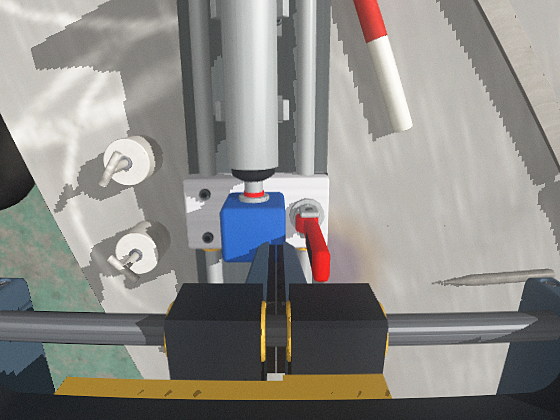

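Run:
```python
from ring import *
for n,du in [("w7",0),("w8",0),("w16",0)]:
    c,im=load(n)
    if n=="w16":
        u=253.8; strip=im[:,250:258].astype(float).mean(1); red=strip[:,2]-strip[:,1]; blue=strip[:,0]-strip[:,2]
        print(red[186:206].round(0), blue[194:210].round(0))
        def cr(s,a,b,th,up):
            for r in range(a,b):
                if (s[r]<th<=s[r+1]) if up else (s[r]>=th>s[r+1]): return r+(th-s[r])/(s[r+1]-s[r])
        f=cr(red,184,196,red[186:206].max()/2,True); r=cr(red,191,205,red[186:206].max()/2,False); b=cr(blue,196,215,40,True)
    else: c,u,f,r,b=meas(n,False)
    print(n,"front %.2f rear %.2f blue %.2f"%(fy(c,u,f,77)[1],fy(c,u,r,77)[1],fy(c,u,b,81)[1]))
```

```text
w7 front -1.40 rear 1.69 blue 6.77
w8 front -1.29 rear 1.72 blue 4.79
[ -2.  -4.  -3.  -5.  -5. -14.  22. 156. 197. 192. 192.  95. -24.  -6.
  -4.  -2.  -8. -32. -33. -33.] [-194. -188. -188.  -93.   25.    7.    2.   -1.   15.   89.  101.   97.
   96.  108.  126.  140.]
w16 front -1.14 rear 2.02 blue 4.83
```

Request:
drive_tool:
  rows:
    - [0,0,0,0,0,12,1]
    - [0,0,0,0,0,13,1]
    - [0,0,0,0,0,0,1]
    - [0,0,0,0,6,0,1]
    - [0,0,0,0,6,0.2,1]
    - [0,0,0,0,6,0.2,1]
    - [0,0,0,0,6,1.3,1]
    - [0,0,0,0,6,1.4,1]

```text
clock: 15.72
tcp_pos: [453.8, -407.4, 147.5]
tcp_rot: [0.0, -0.58, 0.815, -0.001]
wrist_force: [1.3, -0.7, 2.4]
opening: 0.006
```

Run:
```python
from h import *
tf()
c,im=snap("wrist","w17")
tf()
```

```text
t 15.72 tcp fix [-46.03  24.35 147.53] yaw -109.17 Ffix [ 1.5  -0.29  2.36] tau [ 0.03 -0.26  0.02] q6 2.647 open 0.006
t 15.77 tcp fix [-47.26  24.56 147.  ] yaw -109.17 Ffix [ 0.01 -1.1   0.17] tau [-0.09 -0.18 -0.06] q6 2.646 open 0.001
```

View pics/w17_raw.png

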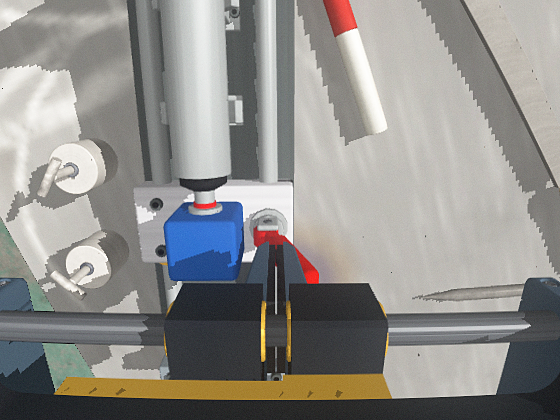

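Request:
drive_tool:
  rows:
    - [0,0,0,0,5,2.5,1]
    - [0,0,0,0,5,2.5,1]
    - [0,0,0,0,5,3.5,1]
    - [0,0,0,0,4.5,3.5,1]
    - [0,0,0,0,4,4.5,1]
    - [0,0,0,0,4,4.5,1]
    - [0,0,0,0,3,5,1]
    - [0,0,0,0,3,5,1]

```text
clock: 16.43
tcp_pos: [422.0, -396.0, 115.2]
tcp_rot: [-0.0, -0.58, 0.815, 0.0]
wrist_force: [-1.1, 0.6, 3.0]
opening: 0.007
```

Run:
```python
from h import *
tf()
c,im=snap("wrist","w18")
tf()
```

```text
t 16.43 tcp fix [-79.76  25.17 115.17] yaw -109.16 Ffix [-1.21  0.28  2.97] tau [0.13 0.14 0.01] q6 2.619 open 0.007
t 16.48 tcp fix [-80.51  25.38 114.25] yaw -109.17 Ffix [ 0.19 -1.19 -0.34] tau [-0.21 -0.16 -0.03] q6 2.619 open 0.007
```

View pics/w18_raw.png

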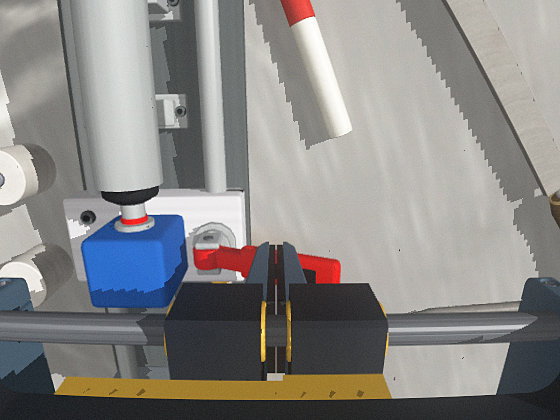

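Request:
drive_tool:
  rows:
    - [0,0,0,0,2,4,1]
    - [0,0,0,0,2,4,1]
    - [0,0,0,0,1,3,1]
    - [0,0,0,0,0,2.5,1]
    - [0,0,0,0,0,2,1]
    - [0,0,0,0,0,1,1]
    - [0,0,0,0,0,0.5,1]
    - [0,0,0,0,0,0,1]

```text
clock: 17.15
tcp_pos: [417.8, -394.6, 98.7]
tcp_rot: [-0.0, -0.58, 0.815, 0.0]
wrist_force: [-0.0, -0.1, 0.1]
opening: 0.003
```

Run:
```python
from h import *
tf()
```

```text
t 17.15 tcp fix [-84.28  25.22  98.7 ] yaw -109.16 Ffix [ 0.02 -0.08  0.08] tau [ 0.2   0.03 -0.02] q6 2.615 open 0.003
```

Request:
drive_tool:
  rows:
    - [0,0,0,0,0,0.7,1]
    - [0,0,0,0,0,0.7,1]
    - [0,0,0,0,0,0.7,1]
    - [0,0,0,0,0,0,1]
    - [0,0,0,0,0,0,1]
    - [0,0,0,0,0,0,1]
    - [0,0,0,0,0,0,1]
    - [0,0,0,0,0,0,1]

```text
clock: 17.82
tcp_pos: [417.7, -394.6, 97.3]
tcp_rot: [-0.0, -0.58, 0.815, -0.0]
wrist_force: [-5.1, 2.7, 14.2]
opening: 0.006
```

Run:
```python
from h import *
tf()
```

```text
t 17.82 tcp fix [-84.3   25.12  97.31] yaw -109.16 Ffix [-5.67  1.01 14.15] tau [ 0.69  0.94 -0.01] q6 2.615 open 0.006
```

Request:
drive_tool:
  rows:
    - [0,0,0,0,0,0.5,1]
    - [0,0,0,0,0,0.4,1]
    - [0,0,0,0,0,0,1]
    - [0,0,0,0,0,0,1]
    - [0,0,0,0,0,0,1]
    - [0,0,0,0,0,0,1]
    - [0,0,0,0,0,0,1]
    - [0,0,0,0,0,0,1]

```text
clock: 18.48
tcp_pos: [417.6, -394.7, 96.8]
tcp_rot: [-0.0, -0.58, 0.815, -0.0]
wrist_force: [-7.2, 3.9, 22.3]
opening: 0.005
```

Run:
```python
from h import *
tf()
```

```text
t 18.48 tcp fix [-84.4   25.05  96.8 ] yaw -109.15 Ffix [-8.11  1.41 22.28] tau [ 0.95  1.36 -0.03] q6 2.615 open 0.005
```

Request:
drive_tool:
  rows:
    - [0,0,0,0,0,-4,1]
    - [0,0,0,0,0,-16,1]
    - [0,0,0,0,0,-30,1]
    - [0,0,0,-15,-20,-20,1]
    - [0,0,0,-20,-20,0,1]
    - [0,0,0,-5,-10,0,1]
    - [0,0,0,0,0,0,1]
    - [0,0,0,0,0,0,1]

```text
clock: 19.15
tcp_pos: [478.1, -373.0, 165.2]
tcp_rot: [-0.0, -0.58, 0.815, 0.0]
wrist_force: [-0.1, -0.6, 0.1]
opening: 0.004
```

Run:
```python
from h import *
tf()
c,im=snap("wrist","w20")
c2,im2=snap("scene","s20")
c3,im3=snap("side","d20")
crop(im,190,80,200,150,"w20_crop")
crop(im2,190,150,150,165,"s20_crop")
tf()
```

```text
t 19.15 tcp fix [-33.76  64.67 165.23] yaw -109.09 Ffix [ 0.04 -0.57  0.1 ] tau [ 0.1  -0.05 -0.02] q6 2.714 open 0.004
w20_crop scale 4.0
s20_crop scale 3.6363636363636362
t 19.3 tcp fix [-34.56  63.94 165.3 ] yaw -109.2 Ffix [-0.03 -0.01 -0.54] tau [ 0.09  0.04 -0.03] q6 2.714 open 0.012
```

View pics/w20_crop.png

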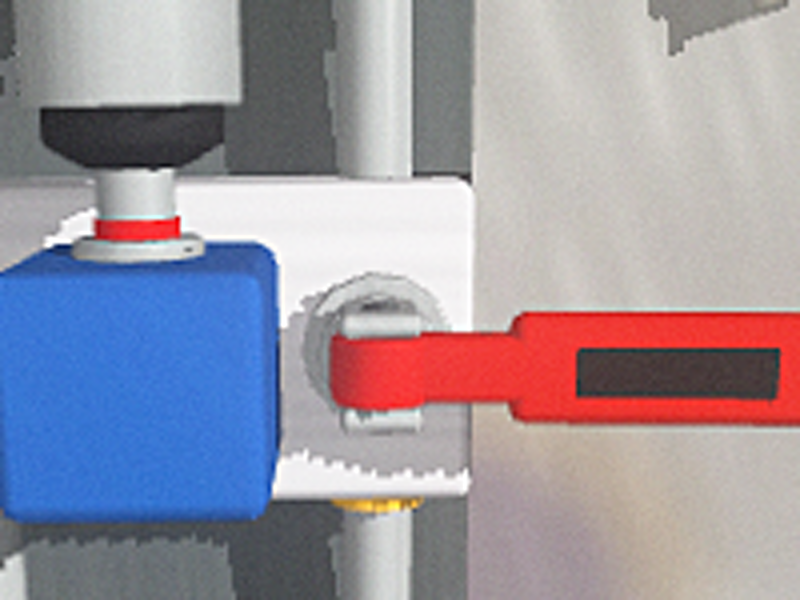

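View pics/s20_crop.png

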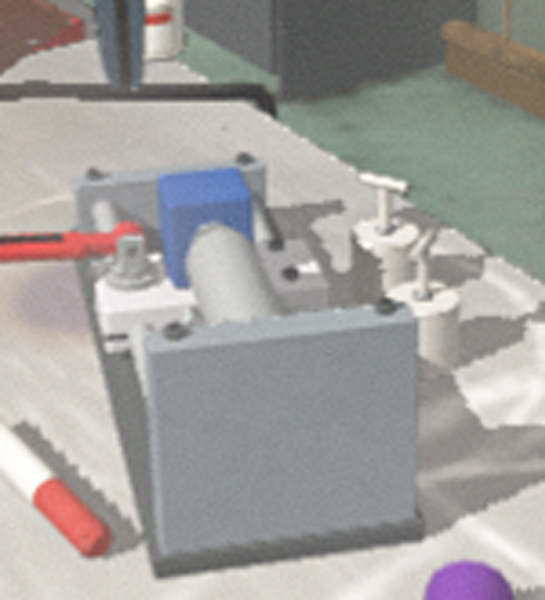

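Run:
```python
from lev import *
draw("s20",150,190,90,50,[((-40,24.8),0,1.5),((-40,24.8),0,1.4),((-40,24.8),0.0,1.3)],"l20",1,S=4)
draw("w20",260,130,140,90,[((-40,24.8),0,1.5)],"l20w",1,S=5)
from ring import fy
c,im=load("w20")
u=190+138/4; s=im[:,int(u)-4:int(u)+5].astype(float).mean(1); red=s[:,2]-s[:,1]; blue=s[:,0]-s[:,2]
def cr(s,a,b,th,up):
    for r in range(a,b):
        if (s[r]<th<=s[r+1]) if up else (s[r]>=th>s[r+1]): return r+(th-s[r])/(s[r+1]-s[r])
m=red[125:150].max()/2; f=cr(red,125,140,m,True); r=cr(red,int(f)+2,150,m,False); b=cr(blue,int(r),160,40,True)
print("front %.2f rear %.2f blue %.2f"%(fy(c,u,f,77)[1],fy(c,u,r,77)[1],fy(c,u,b,81)[1]))
```

```text
front -1.54 rear 1.54 blue 4.57
```

View pics/l20.png

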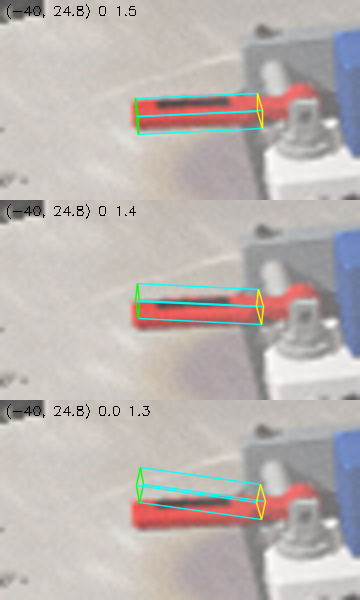

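View pics/l20w.png

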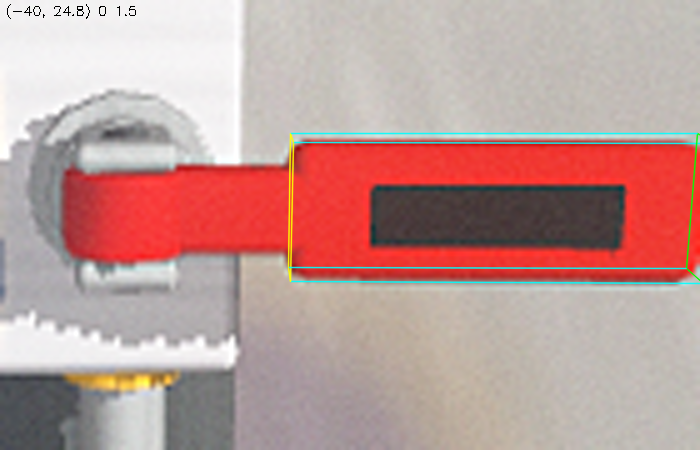

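Run:
```python
from h import *
c,im=load("w9"); crop(im,380,0,120,90,"w9_fl")
tf(); print(manip.hand_in())
```

```text
w9_fl scale 6.666666666666667
t 19.3 tcp fix [-34.56  63.94 165.3 ] yaw -109.2 Ffix [-0.03 -0.01 -0.54] tau [ 0.09  0.04 -0.03] q6 2.714 open 0.012
the job is handed in; nothing more can be done
None
```

View pics/w9_fl.png

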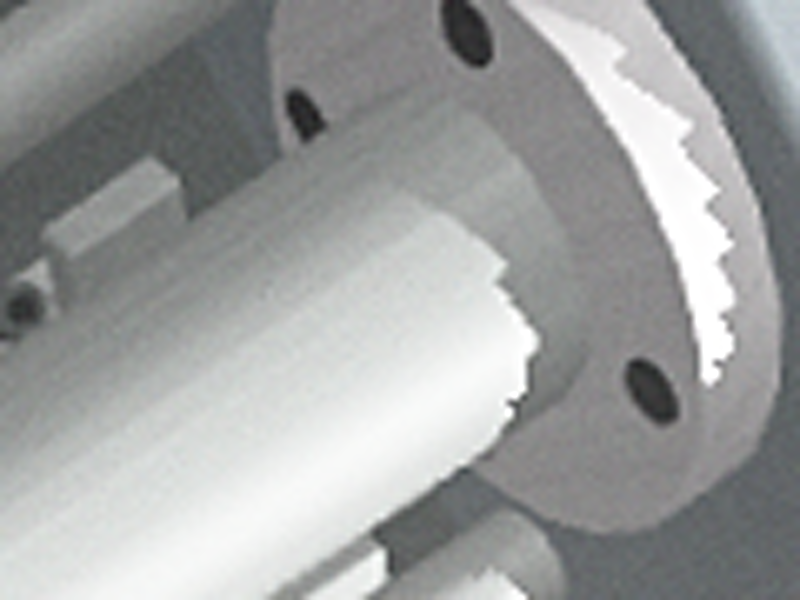

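The tube is nipped against the flange and the tailstock is locked. I handed the job in at 19.3 s with the arm clear of everything.

**What I did**
- **Slide:** I pushed the blue housing with closed fingers until the tube stopped at the flange and the ring just reached the bush. The plunger is in about 10 mm, which is about 4 N on the tube by the spring rate. The gripper never touched the tube.
- **Bolt:** I gripped the upright lever and turned it clockwise by about 1.0 rad. The torque rose to about 0.4 N m against 0.08 N m of thread friction, which I took as the snug stop.
- **Lever:** I folded it down with closed fingers until it met a firm stop at about 22 N of downward push.

**Last checks**
- After folding, the ring-to-housing distance was the same as right after the push, within about 0.1 mm (0.3 mm after the bolt turn).
- The model of the lever at 1.5 rad, pointing along fixture -x, matches the wrist and scene pictures.
- A close-up taken after the slide, before the bolt was turned, shows the tube's end flush on the flange. The mandrels and marker were in their places in the pictures.

**What disagreed**
- The tailstock positions from camera and TCP differed by about 2 mm, and both were 2.5 to 4 mm off the nominal carriage reading. I set the slide by the ring's gap in the picture, not by the absolute reading.
- The lever stood about 0.06 rad off upright at the start. Gripping it put roughly 7 N sideways on the tailstock along the slide, but the ring did not shift.

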